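Seat the inspection mirror in its three-point stand

ROBOT

A 6-joint arm with a two-finger parallel gripper is mounted at the origin on a cart in front of the work surface, level with it; the furniture and walls round the work are solid. World frame = base frame: x ahead of the robot, y to its left, z up, the work surface at z = 0. Lengths are in mm, angles in rad, forces in N, time in s.
With the tool pointing down it reaches from about 400 to 925 mm from the base axis. Payload 12.5 kg.
Tool frame: the origin (TCP) lies at the very end of the fingers, on their centre line; the grasp point (between the pads) lies 19 mm behind it (env.grasp_offset is the distance from the TCP to the grasp point, in mm); z points along the fingers, y is the direction in which the jaws open and shut (so a half turn about z gives the same grasp; the last joint's range is limited). The gripper opens to 95 mm and grips with 3 to 60 N. Pads are 20 mm wide; open, the fingers measure 119 mm over their backs; the gripper's body (75 mm by 180 mm) begins 59 mm behind the grasp point.
Start: joints at [1.233, 0.491, 1.559, -0, 1.092, -0.106], TCP at [143.563, 608.306, 214.661] pointing down, gripper open.
Joint ranges: [-3.1, 3.1], [-0.84, 2.19], [0.05, 2.79], [-1.13, 4.28], [0.06, 2.93], [-2.69, 2.69]. Speed limits (rad/s): [2.22, 2.22, 2.79, 3.14, 3.14, 3.14].

INTERFACE

Orientations are given as [roll, pitch, yaw] about the fixed x, y, z axes, in that order (R = Rz(yaw) Ry(pitch) Rx(roll)).
In Python, from cell import env gives the robot as it stands. The module is installed in compiled form; this text tells all that it offers.
- The arm moves only by the shell command python3 -m pendant 'ROWS'. ROWS is JSON, one flat list of numbers, 5 for each row, row after row: the shift along the tool's x, y, z as a fraction of full scale, then the turn about the tool's z as a fraction of full scale, then the gripper's target within -1 to 1 (shut at 1, half-way at 0, fully open at -1). In form: [x, y, z, turn, grip, x, y, z, turn, grip, ...]. A call has 1 to 10 rows; each row shifts and turns the commanded pose from where the row before left it, along the tool's axes as they then stand; what a row does not reach is not made up. Full scale, the value 1, is 0.4 m for a shift and 180 degrees for a turn. A row lasts 1/8 s, in which the tool goes at most 62.5 mm and 10.7 degrees, less where a joint would pass 70% of its speed; a pose out of reach is approached as far as the arm can. A call with a number of a shift or a turn outside -1 to 1 is refused whole. A call with a gripper value outside its range is refused whole. The fingers move at their own pace and stop on an object; the grip force is fixed at half the most. Time passes only in rows, so rows that do not move let the fingers close. It gives the time, the measured TCP pose, the force and the opening at its end, in the units of the state.
- env.state(): the state, without advancing time (a new reading comes with each control period).
- env.read_camera(name): name is "scene" or "top"; returns the picture (420x560x3 uint8, red, green, blue); there is no depth.
- env.camera_model(name): a dict with "fx", "fy", "cx", "cy" (pixels), "view" (4x4, takes a point from world to camera coordinates). Camera axes: x right, y down, z forward; pixel columns grow to the right and rows downward; lengths in mm; the calibration is good to about 2 mm. A picture is of the moment at which its call begins. camera_model takes no time and is no camera call.
- env.job_done(): hands the job in, once; it reports no verdict.
Trained networks look in the newest picture that a camera, given by its name, has taken for a name from the list of things; names that differ only in an ending like _2 or _b are one class to them, and where a whole thing is asked for, a point or a joint stands for the part that bears it (a point fixed in the world has none). Each returns a list of dicts, best first, with "confidence" (0 to 1); they miss things now and then, are a little off and sometimes report something else, mostly with a low value. They report only what shows in the picture. A call takes as long as a camera call. They do not tell look-alikes from the thing itself.
- env.masks_of(thing, camera): "region" (420x560 bool, what is visible of it).
- env.landmark_of(thing, camera): "xyz" ([x, y, z] in mm, in world coordinates, good to about 4 mm: a listed point, or the origin of a listed thing).
The state is a dict: "t": time; "joints": joint angles; "qvel": joint speeds; "tau": joint torques, N m; "eef_pos": TCP position; "tcp_rot": TCP orientation; "ft_force": force on the tool from outside, world axes, zero at the start; "moment": the same for the moment, N m; "opening": opening from 0.0 (shut) to 1.0 (fully open).
Only numpy, scipy, OpenCV 4.12 (cv2) and the standard library are available. Lean on these libraries where they do the work, as an engineer would, in place of code of your own. Each camera call takes 0.05 s, during which the arm holds its last target.

TASK

Slide the inspection mirror forward along its stand, without lifting it off, until all three ball feet drop into their V grooves, pressing the frame down over the feet where needed so that all three bear fully and it cannot rock. Then swing the keeper round until its yellow bar lies across the mirror's left rim, and let go. Handle the mirror by its black frame, never press on the glass, and leave the grease tin, the ring stack and the loose ring where they are.

Things in the scene. Friction and masses are not known exactly. Their poses are not given: they have to be found in the camera images.
- stand: Grey metal stand fixed to the bench, place and yaw vary. Origin on the bench top below the middle of its three V grooves, where the mirror's origin must come to lie; +x forward (the way the mirror slides in), +y left, z up. A flat deck, 36 mm above the bench, spans x = -150 mm to the grooves and y = -90 to 90 mm. Grooves: 20 mm wide at the top, walls at 45 degrees, running radially from the origin.
- seat_left: Front left V groove block of the stand, at (28, 48.5) mm in the stand's frame, origin at the groove's middle at deck height (36 mm). A foot drops in once its centre is within 10 mm of the groove's centre line; the groove's forward wall rises 3 mm above the deck as an end stop.
- seat_right: Front right V groove block of the stand, mirror image of the left one, at (28, -48.5) mm in the stand's frame, origin at the groove's middle at deck height
- seat_rear: Rear V groove block of the stand, at (-56, 0) mm in the stand's frame, origin at deck height; its groove runs along the stand's x and begins 12 mm short of that point, where the flat deck ends
- mirror: Loose black frame with a mirror, 0.5 kg, on three polished 16 mm ball feet at (28, 48.5), (28, -48.5), (-56, 0) mm. Origin amid the feet, level with their bottoms; +x front, as the stand's when seated. Frame: x -68 (straight rear edge) to 44, y -64 to 64, z 13 to 27 mm (rim top). Origin 36 mm above the bench on the deck, 29.3 seated. Starts 45 to 72 mm short, up to 12 mm aside, 0.2 rad askew.
- mirror_glass: The square glass in the frame, 75 x 75 mm, centred at (-8, 0) mm in the mirror's frame, surface 1 mm below the rim top; origin under its middle. Not to be touched. Brass dots on the frame's rim at (34, 53), (34, -53) and (-58, 0) mm in the mirror's frame, about over the feet, are good places to press down.
- keeper (a joint): Lever on a vertical pin at (10, 92) mm in the stand's frame; rad, growing clockwise seen from above, -0.4 to 1.65. At 0 (parked, starts within 0.3) its yellow bar, 42 mm from pin to tip, 13 wide, points to the stand's +x; at 1.57 to -y over the mirror's left rim, its underside 60 mm above the bench, 4 mm over the seated rim: it passes only when the mirror is down. Stays where it is left.
- keeper_knob (a point): Top centre of the keeper's upright black knob, 18 mm in diameter, 30 mm tall, top 90 mm above the bench, 60 mm from the pin. At joint value q it lies at (10 + 60 cos(1.92 - q), 92 + 60 sin(1.92 - q)) mm in the stand's frame. About 1 N turns it.
- grease_tin: blue and grey round tin, 70 mm across, 31 mm tall, origin under its centre; bystander
- ring_stack: stack of plated rings on a peg, 75 x 63 x 128 mm, origin under its middle; bystander
- loose_ring: flat plated ring with an ear, 64 x 65 x 9 mm, origin under its middle; bystander
There are look-alikes about, which are no part of the job. Of the things that look like the mirror, the larger one is meant.

How it is judged (in metres and radians):
On the way, in this order (a step that is already met when the one before it is completed fails the run):
1. the mirror is seated: all three feet bear in their grooves, while the keeper is still open (below 1.0 rad) (horizontal distance between mirror and stand below 0.004 m and z of mirror in the frame of stand between 0.026 and 0.031 m and angle between mirror's own z axis and vertical below 0.02 rad and angle between the x axis of mirror and the x axis of stand, either way round below 0.04 rad and x of mirror in the frame of stand above -0.004 m and contact force between mirror and seat_left above 0.3 N and contact force between mirror and seat_right above 0.3 N and contact force between mirror and seat_rear above 0.3 N and value of joint keeper below 1 rad), for 0.3 s.
2. the keeper lies across the left rim (value of joint keeper above 1.3 rad), for 0.2 s.
At the end, for the whole second after the job is handed in: The mirror rests still and seated: origin within 4 mm of the stand's origin in plan, 26 to 31 mm above the bench, tilt under 0.02 rad, yaw within 0.04 rad of the stand's, each of the three groove blocks carrying more than 0.3 N; the keeper stands above 1.3 rad (horizontal distance between mirror and stand below 0.004 m and z of mirror in the frame of stand between 0.026 and 0.031 m and angle between mirror's own z axis and vertical below 0.02 rad and angle between the x axis of mirror and the x axis of stand, either way round below 0.04 rad and x of mirror in the frame of stand above -0.004 m and contact force between mirror and seat_left above 0.3 N and contact force between mirror and seat_right above 0.3 N and contact force between mirror and seat_rear above 0.3 N and value of joint keeper above 1.3 rad and linear speed of mirror below 0.01 m/s); the robot touches nothing.
It fails at once if a finger or the arm presses on the mirror glass (contact force between any of the fingers, the arm and mirror_glass above 1 N).
It fails at once if the mirror is lifted off the stand (feet more than 25 mm above the deck) (z of mirror in the frame of stand above 0.061 m).
It fails at once if the grease tin is moved by more than 20 mm (distance of grease_tin from where it was at the start of the episode above 0.02 m).
It fails at once if the loose ring stack is moved by more than 20 mm (distance of ring_stack from where it was at the start of the episode above 0.02 m).
It fails at once if the loose ring is moved by more than 20 mm (distance of loose_ring from where it was at the start of the episode above 0.02 m).
It also fails if it takes over 72 s, if anything falls off the work surface, if the arm or the gripper's body presses on something with over 40 N, if the wrist force passes 120 N, or if a joint passes its speed limit or range.

## Working session

There is one attempt and no reset: what is moved stays moved. The work goes in short steps, Python scripts to look and compute and a shell command to move; the robot and the scene stay as the last step left them, time stands still between calls to the robot, and variables do not carry over. Pictures are saved under pics/ and viewed, and the job is handed in when it is done.

```bash
mkdir -p pics; ls; python3 - <<'E'
from cell import env
import cv2
s=env.state()
print({k:s[k] for k in('t','eef_pos','tcp_rot','ft_force','opening')})
for c in('scene','top'):
    im=env.read_camera(c); cv2.imwrite(f'pics/{c}0.png',im[:,:,::-1])
    m=env.camera_model(c);print(c,m['fx'],m['fy'],m['cx'],m['cy'],m['view'])
    for t in('stand','mirror','seat_left','seat_right','seat_rear','keeper_knob','mirror_glass','grease_tin','ring_stack','loose_ring'):
        print(t,[([round(float(v),1) for v in d['xyz']],round(d['confidence'],2)) for d in env.landmark_of(t,c)])
E
```

```text
pics
{'t': 0.0, 'eef_pos': array([143.47906889, 608.06838993, 214.07371696]), 'tcp_rot': array([-3.14051733e+00, -1.32123803e-04,  2.90975854e+00]), 'ft_force': array([ 0.89120994, -0.20292932, -0.21645793]), 'opening': 0.9984222374741011}
scene 455.51084271710255 455.51084271710255 274.75883333657407 208.4745850954251 [[ 7.60982751e-01 -6.48565056e-01  1.63896400e-02 -4.26177866e+02]
 [-3.23789204e-01 -4.01561498e-01 -8.56684840e-01  2.13574162e+02]
 [ 5.62197300e-01  6.46615597e-01 -5.15579737e-01  1.05146115e+03]
 [ 0.00000000e+00  0.00000000e+00  0.00000000e+00  1.00000000e+00]]
stand [([582.4, -116.5, 1.1], 0.73)]
mirror [([524.9, -122.2, 34.7], 0.57), ([478.4, 137.7, -0.4], 0.55), ([518.2, -118.3, 61.2], 0.26)]
seat_left [([612.7, -65.6, 37.2], 0.57)]
seat_right [([608.6, -159.8, 40.3], 0.67)]
seat_rear []
keeper_knob [([587.2, 41.1, 89.2], 0.6)]
mirror_glass [([484.2, 140.7, 19.6], 0.63)]
grease_tin [([553.2, -344.4, -3.0], 0.91), ([608.5, -160.4, 38.5], 0.67)]
ring_stack [([429.8, 293.3, -2.8], 0.57)]
loose_ring [([447.1, -356.4, 4.8], 0.66)]
top 493.36494262404153 493.36494262404153 278.03418443012447 210.31452933703986 [[-8.47872233e-02 -9.96386650e-01 -4.97693914e-03 -1.88947376e+01]
 [-9.72134520e-01  8.38170349e-02 -2.18927340e-01  5.41536937e+02]
 [ 2.18553432e-01 -1.37239870e-02 -9.75728471e-01  1.08997807e+03]
 [ 0.00000000e+00  0.00000000e+00  0.00000000e+00  1.00000000e+00]]
stand [([582.3, -116.8, 0.4], 0.74)]
mirror [([529.2, -120.2, 37.5], 0.86), ([475.6, 133.4, 1.0], 0.75)]
seat_left [([614.7, -63.6, 36.5], 0.82)]
seat_right [([607.0, -161.1, 39.5], 0.9)]
seat_rear []
keeper_knob [([588.3, 40.1, 91.4], 0.63)]
mirror_glass [([517.5, -116.1, 55.8], 0.83), ([481.9, 135.7, 15.7], 0.8)]
grease_tin [([550.1, -342.0, 1.5], 0.65)]
ring_stack [([434.3, 294.5, -0.8], 0.92)]
loose_ring [([449.0, -354.0, -2.5], 0.95), ([431.8, 292.3, -2.4], 0.33)]
```

View pics/top0.png

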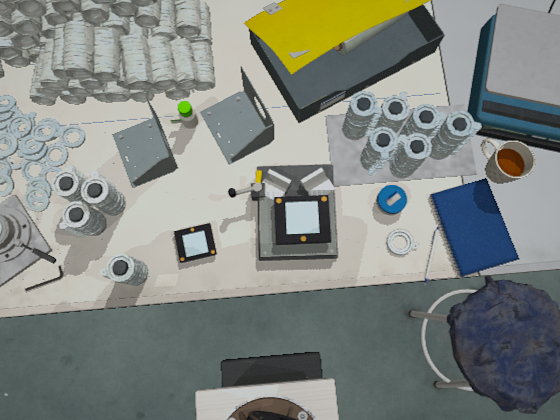

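View pics/scene0.png

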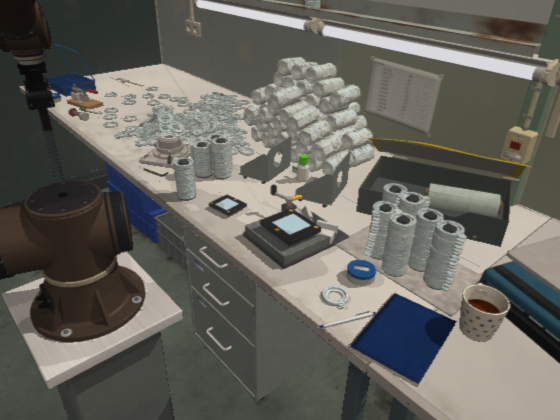

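```bash
python3 - <<'E'
import cv2
im=cv2.imread('pics/top0.png')[150:270,215:350]
cv2.imwrite('pics/top0z.png',cv2.resize(im,None,fx=5.8,fy=5,interpolation=cv2.INTER_CUBIC)if 0 else cv2.resize(im,None,fx=5,fy=5,interpolation=cv2.INTER_CUBIC))
im=cv2.imread('pics/scene0.png')[175:270,235:350]
cv2.imwrite('pics/scene0z.png',cv2.resize(im,None,fx=6,fy=6,interpolation=cv2.INTER_CUBIC))
E
```

```text
(no output)
```

View pics/top0z.png

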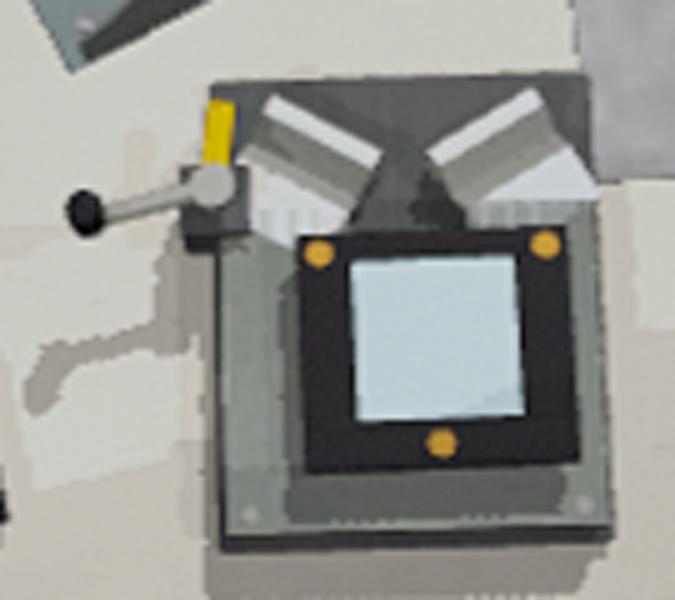

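View pics/scene0z.png

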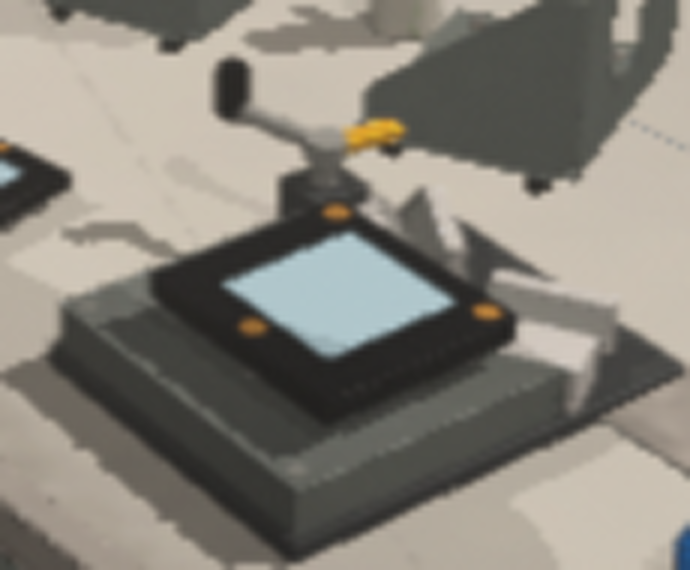

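```bash
cat > h.py <<'E'
import numpy as np, cv2
from scipy.optimize import least_squares
from cell import env
def proj(c,P):
    m=env.camera_model(c); P=np.atleast_2d(P).astype(float)
    q=np.c_[P,np.ones(len(P))]@np.array(m['view']).T
    return np.c_[m['fx']*q[:,0]/q[:,2]+m['cx'],m['fy']*q[:,1]/q[:,2]+m['cy']]
def back(c,uv,z):
    m=env.camera_model(c);V=np.array(m['view']);R=V[:3,:3];t=V[:3,3]
    uv=np.atleast_2d(uv).astype(float)
    d=np.c_[(uv[:,0]-m['cx'])/m['fx'],(uv[:,1]-m['cy'])/m['fy'],np.ones(len(uv))]@R
    o=-R.T@t; return o+d*((z-o[2])/d[:,2])[:,None]
def tf(p,P):
    P=np.atleast_2d(P).astype(float);c,s=np.cos(p[2]),np.sin(p[2])
    return np.c_[p[0]+c*P[:,0]-s*P[:,1],p[1]+s*P[:,0]+c*P[:,1],P[:,2]]
DOTS=np.array([[34,53,27],[34,-53,27],[-58,0,27.]])
def dots(im,box):
    u0,v0,u1,v1=box; hsv=cv2.cvtColor(np.ascontiguousarray(im[v0:v1,u0:u1]),cv2.COLOR_RGB2HSV)
    m=cv2.inRange(hsv,(10,120,110),(23,255,255))
    n,l,st,ce=cv2.connectedComponentsWithStats(m)
    return [(ce[i]+[u0,v0],st[i][4]) for i in range(1,n) if st[i][4]>3]
def mirpose(uv,z0,c='top'):
    f=lambda p:(proj(c,tf(p,DOTS+[0,0,z0]))-uv).ravel()
    r=least_squares(f,[530,-120,0]);return r.x,np.abs(r.fun).max()
def deg_lines(p,im,c,segs,col,box,k):
    for a,b in segs:
        q=(proj(c,tf(p,[a,b]))-[box[0],box[1]]+.5)*k-.5
        cv2.line(im,tuple(int(round(v*8)) for v in q[0]),tuple(int(round(v*8)) for v in q[1]),col,1,cv2.LINE_AA,3)
def standsegs():
    S=[]
    S+=[([-150,90,36],[-150,-90,36]),([-150,90,36],[0,90,36]),([-150,-90,36],[0,-90,36])]
    for s in(1,-1):
        c=np.array([28,48.5*s]);d=c/np.linalg.norm(c);n=np.array([d[1],-d[0]]);n=n if n[0]>0 else -n
        for o,z in((-10,36),(0,26),(13,39)):
            a=c-25*d+o*n;b=c+25*d+o*n;S.append(([*a,z],[*b,z]))
    return S
E
python3 - <<'E'
from h import *
im=env.read_camera('top'); b=(215,150,350,270)
D=dots(im,b);print(D)
ims=env.read_camera('scene');Ds=dots(ims,(235,175,350,270));print(Ds)
p=[582.4,-116.7,-0.06]
z=cv2.resize(np.ascontiguousarray(im[150:270,215:350,::-1]),None,fx=5,fy=5,interpolation=cv2.INTER_CUBIC)
deg_lines(p,z,'top',standsegs(),(0,0,255),b,5)
cv2.imwrite('pics/ov1.png',z)
b=(235,175,350,270)
z=cv2.resize(np.ascontiguousarray(ims[175:270,235:350,::-1]),None,fx=6,fy=6,interpolation=cv2.INTER_CUBIC)
deg_lines(p,z,'scene',standsegs(),(0,0,255),b,6)
cv2.imwrite('pics/ov1s.png',z)
E
```

```text
[(array([261. , 175.5]), np.int32(4)), (array([323.72, 198.4 ]), np.int32(25)), (array([278.44, 200.08]), np.int32(25)), (array([302.875     , 238.16666667]), np.int32(24))]
[(array([297.        , 196.83783784]), np.int32(37)), (array([290.5       , 209.66666667]), np.int32(6)), (array([315.5, 226.5]), np.int32(8)), (array([276.57142857, 228.85714286]), np.int32(7))]
```

View pics/ov1.png

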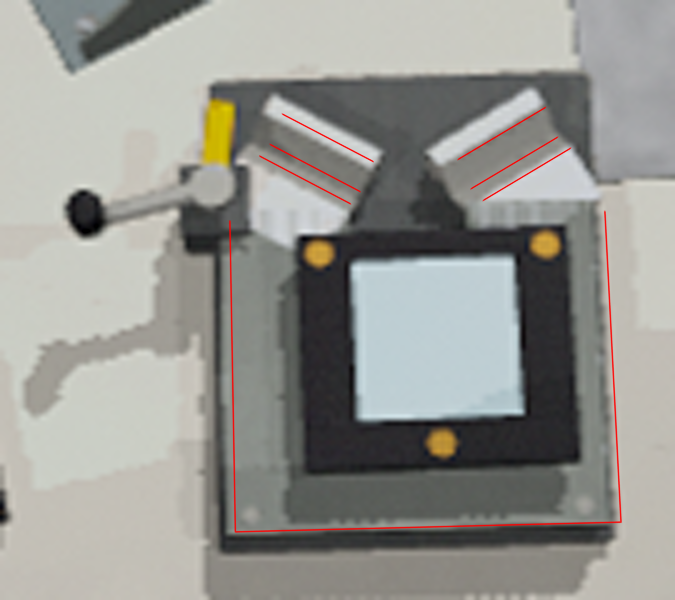

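View pics/ov1s.png

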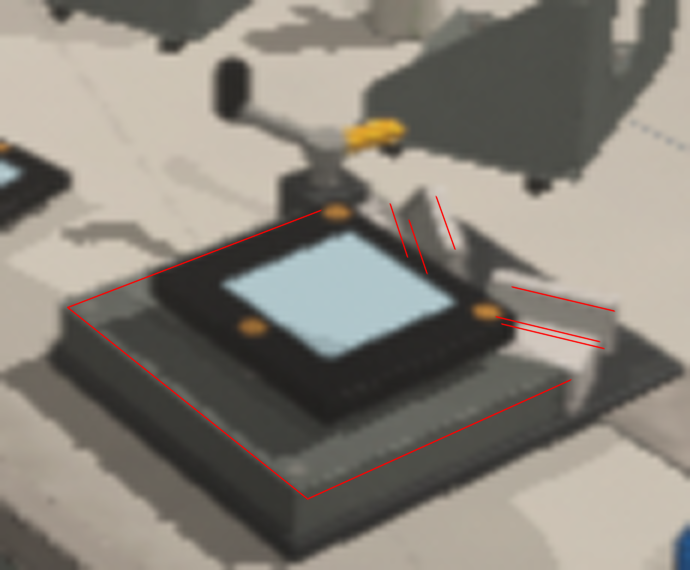

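```bash
python3 - <<'E'
import cv2,numpy as np
im=cv2.imread('pics/top0.png')
def crop(u0,v0,u1,v1,k,n,src=im):
    z=cv2.resize(src[v0:v1,u0:u1],None,fx=k,fy=k,interpolation=cv2.INTER_NEAREST)
    for u in range(u0,u1):
        if u%5==0: cv2.putText(z,str(u),((u-u0)*k,8),0,.3,(0,0,255),1); cv2.line(z,((u-u0)*k+k//2,10),((u-u0)*k+k//2,16),(0,0,255))
    for v in range(v0,v1):
        if v%5==0: cv2.putText(z,str(v),(0,(v-v0)*k+k//2+3),0,.3,(0,0,255),1); cv2.line(z,(20,(v-v0)*k+k//2),(26,(v-v0)*k+k//2),(0,0,255))
    return z
a=crop(250,235,300,264,15,0);cv2.imwrite('pics/c1.png',a)
a=crop(300,235,345,264,15,0);cv2.imwrite('pics/c2.png',a)
a=crop(255,162,340,205,9,0);cv2.imwrite('pics/c3.png',a)
E
```

```text
(no output)
```

View pics/c1.png

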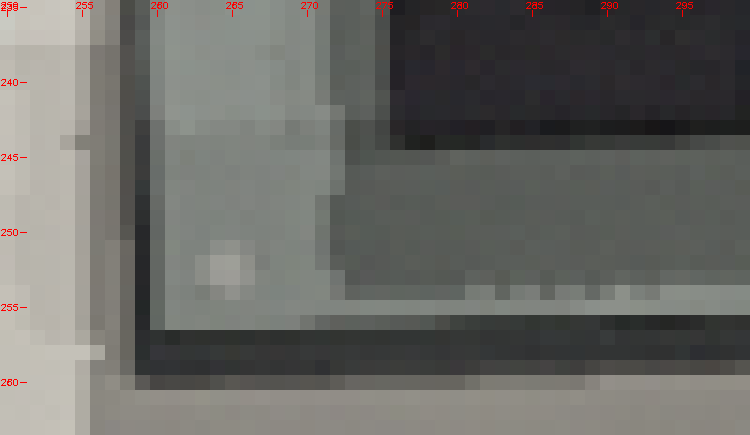

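View pics/c2.png

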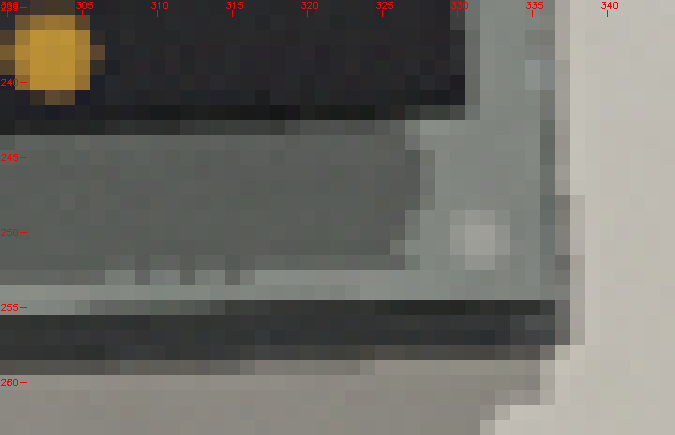

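View pics/c3.png

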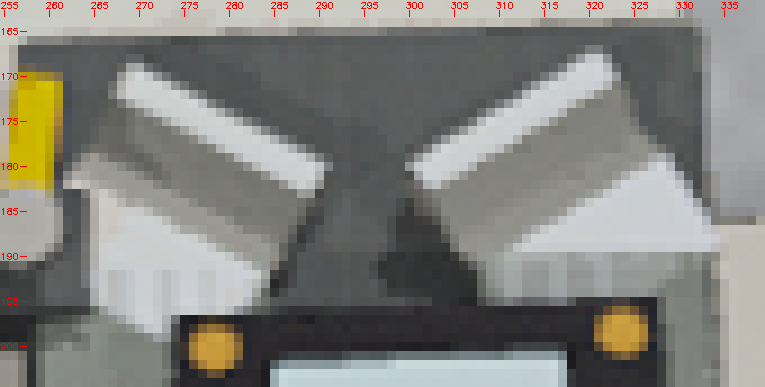

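```bash
python3 - <<'E'
from h import *
# stand fit, top camera
pts=np.array([[-150,90,36],[-150,-90,36]]);uv=np.array([[259.7,256.5],[336.0,254.5]])
print(back('top',uv,36))
# groove mid lines: (z ~37.5 edges) expected vs seen
def f(p):
    r=(proj('top',tf(p,pts))-uv).ravel()
    out=list(r)
    for s,lo,up in((1,((264,182),(283,192.5)),((270,171.8),(288,182))),(-1,((309,190.8),(328,179.2)),((303,181.5),(324,169.8)))):
        c=np.array([28,48.5*s]);d=c/np.linalg.norm(c);n=np.array([d[1],-d[0]]);n=n if n[0]>0 else -n
        for (o,z),(a,b) in zip(((-10,36),(13,39)),(lo,up)):
            q=proj('top',tf(p,[[*(c+o*n),z]]))[0];a=np.array(a);b=np.array(b);t=(b-a)/np.hypot(*(b-a))
            out.append((q-a)@np.array([-t[1],t[0]]))
    return out
r=least_squares(f,[582,-112,-.06]);print('stand',r.x,np.round(r.fun,2))
u=np.array([[278.44,200.08],[323.72,198.4],[302.875,238.17]])
m,e=mirpose(u,36);print('mirror',m,e)
us=np.array([[290.5,209.7],[315.8,226.5],[276.6,228.9]])
m2,e=mirpose(us,36,'scene');print('mirror scene',m2,e)
c,s=np.cos(r.x[2]),np.sin(r.x[2]);d=m-r.x;print('rel',c*d[0]+s*d[1],-s*d[0]+c*d[1],d[2])
im=env.read_camera('top');b=(215,150,350,270)
z=cv2.resize(np.ascontiguousarray(im[150:270,215:350,::-1]),None,fx=5,fy=5,interpolation=cv2.INTER_CUBIC)
deg_lines(r.x,z,'top',standsegs(),(0,0,255),b,5)
F=[[-68,64],[-68,-64],[44,-64],[44,64]]
deg_lines(m,z,'top',[([*F[i],63],[*F[(i+1)%4],63]) for i in range(4)],(0,255,0),b,5)
cv2.imwrite('pics/ov2.png',z)
im=env.read_camera('scene');b=(235,175,350,270)
z=cv2.resize(np.ascontiguousarray(im[175:270,235:350,::-1]),None,fx=6,fy=6,interpolation=cv2.INTER_CUBIC)
deg_lines(r.x,z,'scene',standsegs(),(0,0,255),b,6)
deg_lines(m,z,'scene',[([*F[i],63],[*F[(i+1)%4],63]) for i in range(4)],(0,255,0),b,6)
cv2.imwrite('pics/ov2s.png',z)
print(env.state()['t'])
E
```

```text
[[ 437.00198306  -13.41861961   36.        ]
 [ 426.46607153 -191.11765155   36.        ]]
stand [ 5.81581192e+02 -1.11409423e+02 -6.05671655e-02] [-0.4  -0.09  0.45 -0.01 -1.03  1.11 -0.49  0.53]
mirror [ 5.25073380e+02 -1.19168286e+02 -4.92388711e-02] 0.04940406186034352
mirror scene [ 5.25533803e+02 -1.16873632e+02 -4.37128360e-02] 0.1697182288456247
rel -55.93455182797388 -11.165061537012159 0.011328294378707873
1.3
```

View pics/ov2.png

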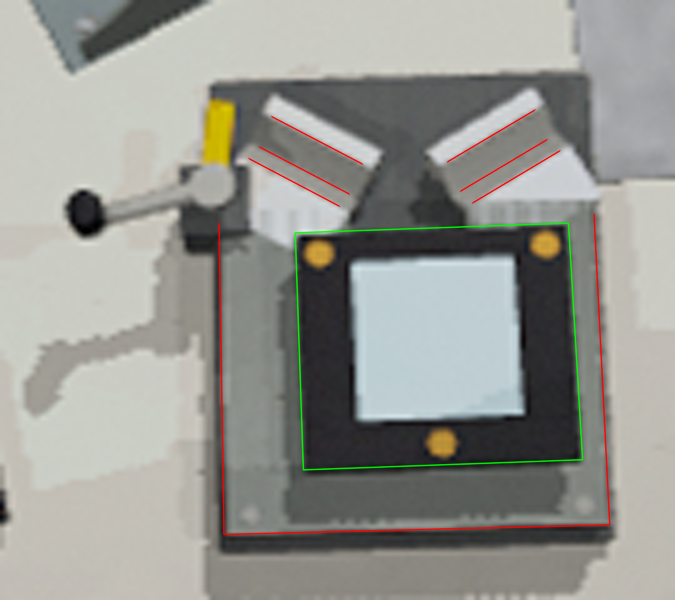

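View pics/ov2s.png

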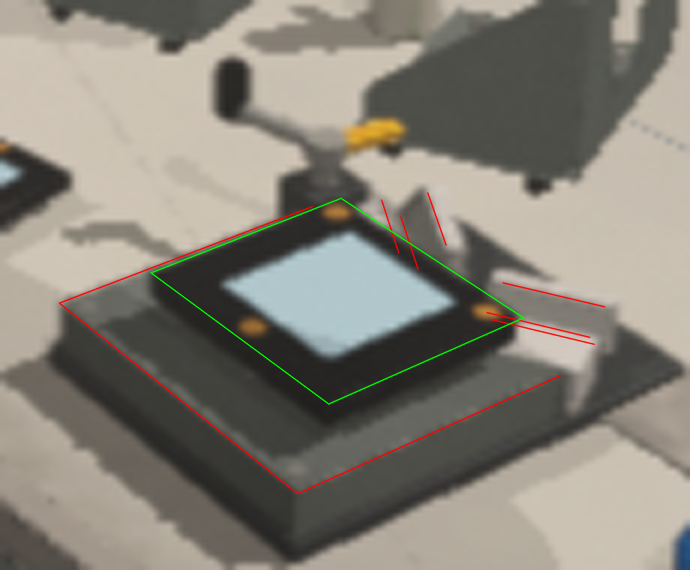

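```bash
cat >> h.py <<'E'
def plan(wps,yaw=None,pos=None):
    s=env.state();p=np.array(s['eef_pos'] if pos is None else pos);yaw=s['tcp_rot'][2] if yaw is None else yaw
    c,sn=np.cos(yaw),np.sin(yaw);X=np.array([c,sn,0]);Y=np.array([sn,-c,0]);Z=np.array([0,0,-1.])
    for w in wps:
        d=(np.array(w)-p);f=np.array([d@X,d@Y,d@Z])/400;n=int(np.ceil(np.linalg.norm(d)/62.5));print(w,'total',np.round(f,4),'n',n,'each',np.round(f/n,4));p=np.array(w)
def st():
    s=env.state();print(round(s['t'],2),np.round(s['eef_pos'],1),np.round(s['tcp_rot'],4),'F',np.round(s['ft_force'],2),'op',round(s['opening'],3))
E
python3 -c "
from h import *
plan([(500,360,214),(540,60,190),(519.2,-214.3,130),(519.2,-214.3,44)],yaw=3.081)"
```

```text
(500, 360, 214) total [-0.927  -0.5656  0.0017] n 7 each [-0.1324 -0.0808  0.0002]
(540, 60, 190) total [-0.1452 -0.7426  0.06  ] n 5 each [-0.029  -0.1485  0.012 ]
(519.2, -214.3, 130) total [ 0.0104 -0.6876  0.15  ] n 5 each [ 0.0021 -0.1375  0.03  ]
(519.2, -214.3, 44) total [0.    0.    0.215] n 2 each [0.     0.     0.1075]
```

```bash
python3 -m pendant '[0,0,0,-0.0545,1, -0.1324,-0.0808,0,0,1, -0.1324,-0.0808,0,0,1, -0.1324,-0.0808,0,0,1, -0.1324,-0.0808,0,0,1, -0.1324,-0.0808,0,0,1, -0.1324,-0.0808,0,0,1, -0.1324,-0.0808,0,0,1]' && python3 -c "
from h import *
st();plan([(540,60,190),(519.2,-214.3,130),(519.2,-214.3,44)])"
```

```text
t: 2.3
eef_pos: [501.5, 358.7, 214.8]
tcp_rot: [3.141, 0.0, 3.081]
ft_force: [0.3, 0.3, 0.3]
opening: 0.215
2.3 [501.5 358.7 214.8] [3.1412e+00 3.0000e-04 3.0810e+00] F [0.3  0.26 0.27] op 0.215
(540, 60, 190) total [-0.1413 -0.7395  0.0621] n 5 each [-0.0283 -0.1479  0.0124]
(519.2, -214.3, 130) total [ 0.0103 -0.6876  0.15  ] n 5 each [ 0.0021 -0.1375  0.03  ]
(519.2, -214.3, 44) total [0.    0.    0.215] n 2 each [0.     0.     0.1075]
```

```bash
python3 -m pendant '[-0.0283,-0.148,0.0124,0,1, -0.0283,-0.148,0.0124,0,1, -0.0283,-0.148,0.0124,0,1, -0.0283,-0.148,0.0124,0,1, -0.0283,-0.148,0.0124,0,1, 0.002,-0.1375,0.03,0,1, 0.002,-0.1375,0.03,0,1, 0.002,-0.1375,0.03,0,1, 0.002,-0.1375,0.03,0,1, 0.002,-0.1375,0.03,0,1]' && python3 - <<'E'
from h import *
st();plan([(519.2,-214.3,44)])
im=env.read_camera('top');cv2.imwrite('pics/t2.png',cv2.resize(im[140:280,200:400,::-1],None,fx=4,fy=4))
im=env.read_camera('scene');cv2.imwrite('pics/s2.png',cv2.resize(im[110:290,200:420,::-1],None,fx=3,fy=3))
E
```

```text
t: 3.55
eef_pos: [517.6, -215.0, 129.6]
tcp_rot: [-3.142, 0.0, 3.081]
ft_force: [1.3, -0.8, 0.2]
opening: 0.004
3.55 [ 517.6 -215.   129.6] [-3.1415e+00  4.0000e-04  3.0810e+00] F [ 1.28 -0.79  0.22] op 0.004
(519.2, -214.3, 44) total [-0.0039  0.0019  0.2139] n 2 each [-0.0019  0.0009  0.107 ]
```

View pics/t2.png

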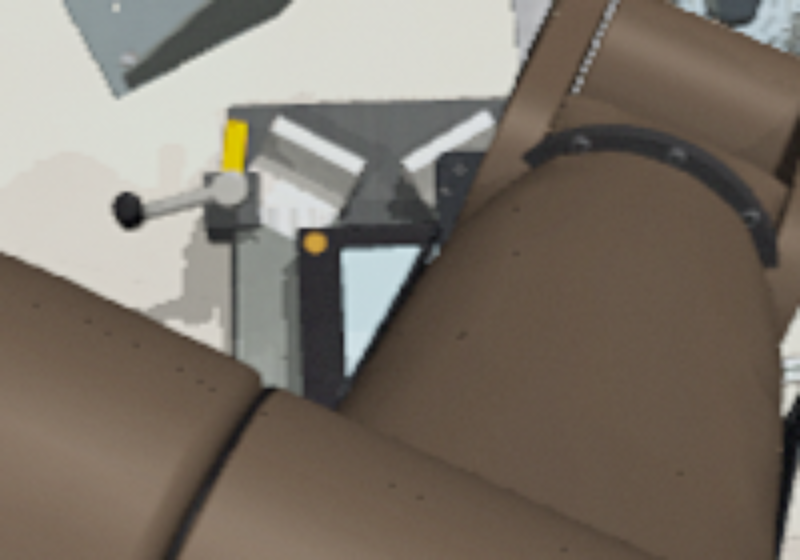

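View pics/s2.png

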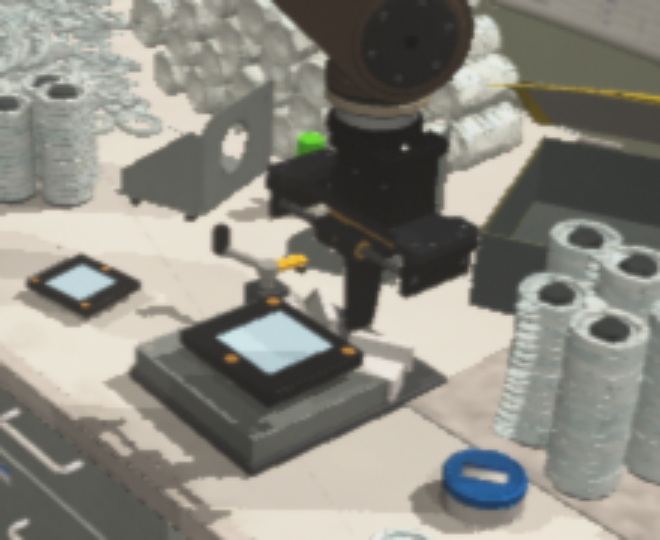

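```bash
python3 -m pendant '[-0.002,0.001,0.107,0,1, -0.002,0.001,0.107,0,1, 0,0,0,0,1, 0,0.02,0,0,1, 0,0.01,0,0,1, 0,0.0,0,0,1]' && python3 - <<'E'
from h import *
st()
im=env.read_camera('scene');cv2.imwrite('pics/s3.png',cv2.resize(im[170:280,230:370,::-1],None,fx=5,fy=5,interpolation=cv2.INTER_CUBIC))
E
```

```text
t: 4.4
eef_pos: [520.7, -200.1, 45.4]
tcp_rot: [-3.141, 0.002, 3.082]
ft_force: [1.4, -0.2, 0.5]
opening: 0.006
4.4 [ 520.7 -200.1   45.4] [-3.1409e+00  1.7000e-03  3.0818e+00] F [ 1.41 -0.18  0.48] op 0.006
```

View pics/s3.png

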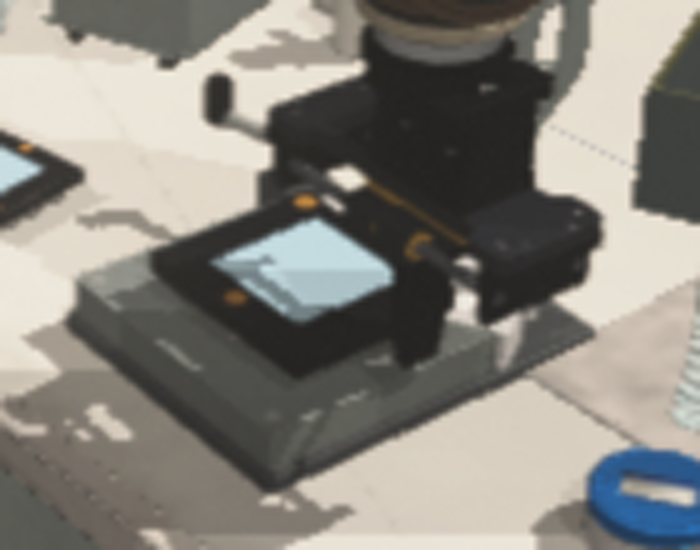

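```bash
python3 -m pendant '[0,0.01,0,0,1, 0,0.01,0,0,1, 0,0.005,0,0,1, 0,0.005,0,0,1, 0,0.005,0,0,1, 0,0,0,0,1]' && python3 - <<'E'
from h import *
st()
im=env.read_camera('scene');b=(230,170,370,280);print(dots(im,b))
z=cv2.resize(np.ascontiguousarray(im[170:280,230:370,::-1]),None,fx=5,fy=5,interpolation=cv2.INTER_CUBIC)
cv2.imwrite('pics/s4.png',z)
E
```

```text
t: 5.2
eef_pos: [521.1, -186.3, 44.2]
tcp_rot: [3.141, -0.0, 3.081]
ft_force: [0.1, -1.5, 0.7]
opening: 0.01
5.2 [ 521.1 -186.3   44.2] [ 3.1413 -0.      3.081 ] F [ 0.15 -1.46  0.66] op 0.01
[(array([289.5, 209.5]), np.int32(8))]
```

View pics/s4.png

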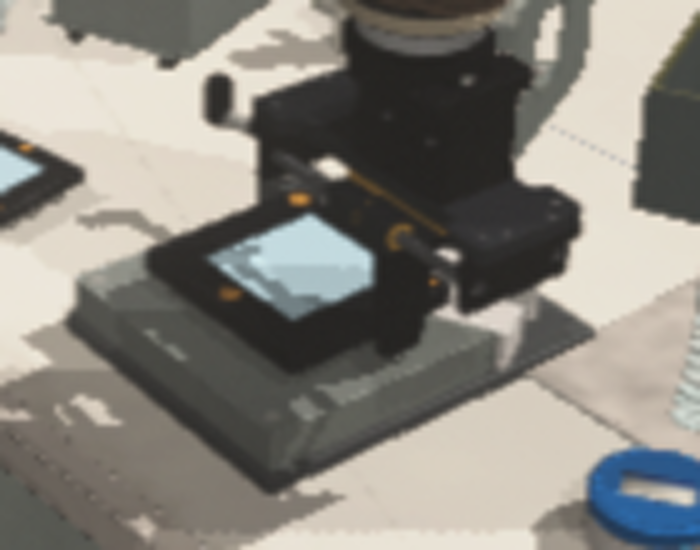

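```bash
python3 -m pendant '[0,0.005,0,0,1, 0,0.005,0,0,1, 0,0.005,0,0,1, 0,0.003,0,0,1, 0,0,0,0,1, 0,-0.03,0,0,1, 0,-0.03,-0.1,0,1, 0.06,-0.03,-0.1,0,-1, 0.15,0,0,0,-1, 0.05,0.0,0,0,-1]' && python3 - <<'E'
from h import *
st()
for c,b in(('scene',(230,170,370,280)),('top',(215,150,350,270))):
    im=env.read_camera(c);print(dots(im,b))
    z=cv2.resize(np.ascontiguousarray(im[b[1]:b[3],b[0]:b[2],::-1]),None,fx=5,fy=5,interpolation=cv2.INTER_CUBIC)
    cv2.imwrite(f'pics/{c}5.png',z)
E
```

```text
t: 6.5
eef_pos: [412.8, -208.7, 124.6]
tcp_rot: [3.141, -0.001, 3.08]
ft_force: [0.0, 0.4, 0.7]
opening: 0.26
6.5 [ 412.8 -208.7  124.6] [ 3.1407e+00 -9.0000e-04  3.0797e+00] F [0.   0.43 0.69] op 0.26
[(array([312.77777778, 224.55555556]), np.int32(9)), (array([274., 227.]), np.int32(11))]
[(array([261. , 175.5]), np.int32(4)), (array([318.25925926, 198.59259259]), np.int32(27)), (array([273. , 200.8]), np.int32(25)), (array([298.11111111, 238.48148148]), np.int32(27))]
```

View pics/scene5.png

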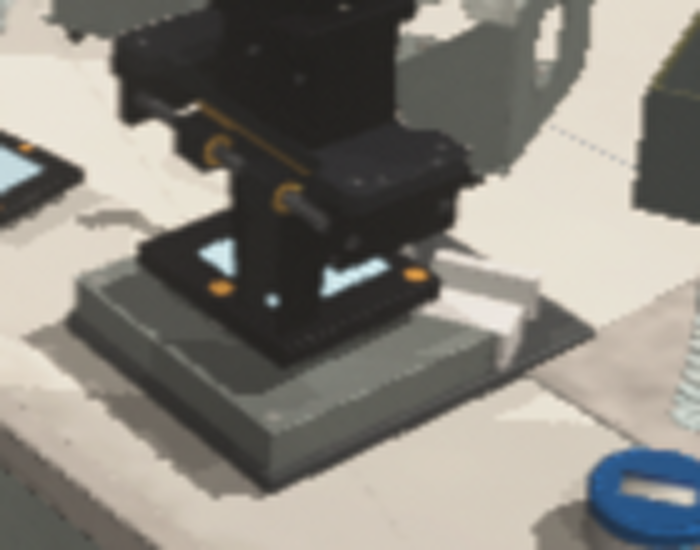

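View pics/top5.png

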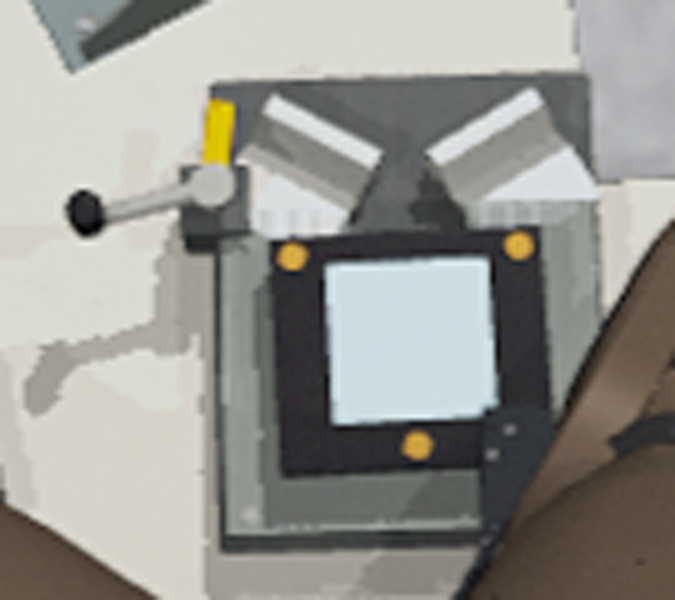

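```bash
cat >> h.py <<'E'
S=np.array([581.58,-111.41,-0.0606])
def rel(m):
    c,s=np.cos(S[2]),np.sin(S[2]);d=m-S;return np.round([c*d[0]+s*d[1],-s*d[0]+c*d[1],d[2]],3)
def stw(x,y,z): return tuple(np.round(tf(S,[[x,y,z]])[0],1))
E
python3 -c "
from h import *
m,e=mirpose(np.array([[273,200.8],[318.26,198.59],[298.11,238.48]]),36);print(m,e,rel(m))
plan([stw(-160,0,124),stw(-160,0,44)])
"
```

```text
[ 5.25151937e+02 -1.07055684e+02 -3.32559207e-02] 0.09133512143992562 [-5.6588e+01  9.2900e-01  2.7000e-02]
(np.float64(421.9), np.float64(-101.7), np.float64(124.0)) total [-0.0037  0.2689  0.0012] n 2 each [-0.0018  0.1345  0.0006]
(np.float64(421.9), np.float64(-101.7), np.float64(44.0)) total [0.  0.  0.2] n 2 each [0.  0.  0.1]
```

```bash
python3 -m pendant '[-0.0018,0.1345,0,0,-1, -0.0018,0.1345,0,0,-1, 0,0,0.05,0,-1, 0,0,0.05,0,-1, 0,0,0.05,0,-1, 0,0,0.055,0,-1, 0,0,0,0,-1]' && python3 - <<'E'
from h import *
st();c,s=np.cos(S[2]),np.sin(S[2]);e=env.state()['eef_pos'];print('tcp rel',rel(np.array([e[0],e[1],S[2]])))
im=env.read_camera('scene');b=(230,170,370,280)
z=cv2.resize(np.ascontiguousarray(im[b[1]:b[3],b[0]:b[2],::-1]),None,fx=5,fy=5,interpolation=cv2.INTER_CUBIC)
cv2.imwrite(f'pics/scene6.png',z)
E
```

```text
t: 7.48
eef_pos: [423.7, -101.5, 41.0]
tcp_rot: [3.141, -0.002, 3.081]
ft_force: [-0.3, 0.4, 0.2]
opening: 0.997
7.47 [ 423.7 -101.5   41. ] [ 3.1406e+00 -2.4000e-03  3.0810e+00] F [-0.33  0.38  0.2 ] op 0.997
tcp rel [-158.191    0.282    0.   ]
```

View pics/scene6.png

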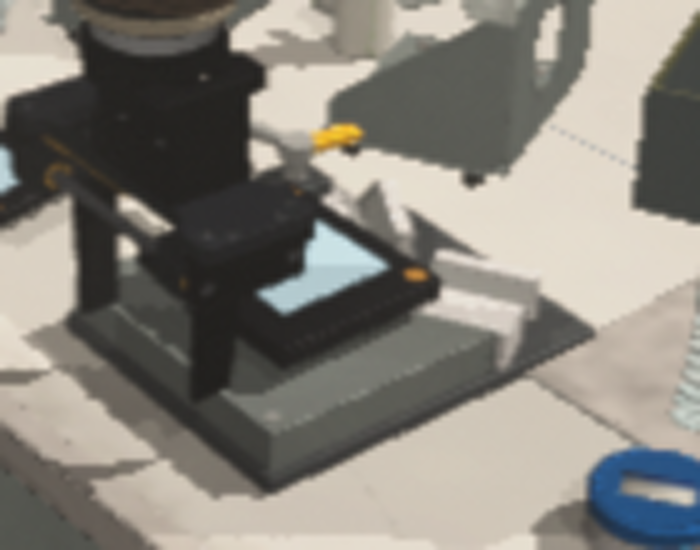

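```bash
python3 -m pendant '[-0.03,0,0,0,-1, -0.02,0,0,0,-1, -0.0125,0,0,0,-1, -0.0125,0,0,0,-1, -0.0125,0,0,0,-1, -0.0125,0,0,0,-1, -0.0125,0,0,0,-1, -0.0125,0,0,0,-1, -0.0125,0,0,0,-1, -0.0125,0,0,0,-1]' && python3 - <<'E'
from h import *
st();e=env.state()['eef_pos'];print('tcp rel',rel(np.array([e[0],e[1],S[2]])))
for c,b in(('scene',(230,170,370,280)),('top',(215,150,350,270))):
    im=env.read_camera(c);print(dots(im,b))
    z=cv2.resize(np.ascontiguousarray(im[b[1]:b[3],b[0]:b[2],::-1]),None,fx=5,fy=5,interpolation=cv2.INTER_CUBIC)
    cv2.imwrite(f'pics/{c}7.png',z)
E
```

```text
t: 8.78
eef_pos: [482.5, -104.9, 42.5]
tcp_rot: [3.141, -0.002, 3.081]
ft_force: [-7.8, 0.7, 6.6]
opening: 1.003
8.78 [ 482.5 -104.9   42.5] [ 3.1410e+00 -2.3000e-03  3.0811e+00] F [-7.78  0.72  6.64] op 1.003
tcp rel [-99.304   0.517   0.   ]
[(array([300.2, 196. ]), np.int32(10)), (array([323.   , 220.625]), np.int32(8)), (array([284.2, 222.6]), np.int32(5))]
[(array([261. , 175.5]), np.int32(4)), (array([318.57692308, 183.19230769]), np.int32(26))]
```

View pics/scene7.png

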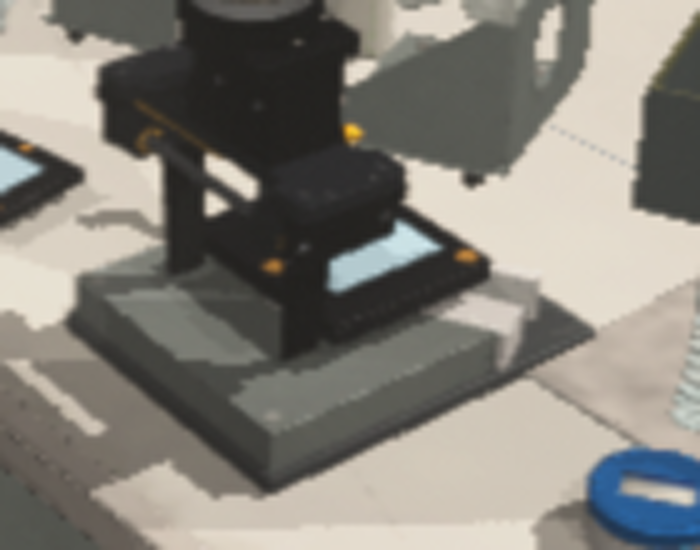

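View pics/top7.png

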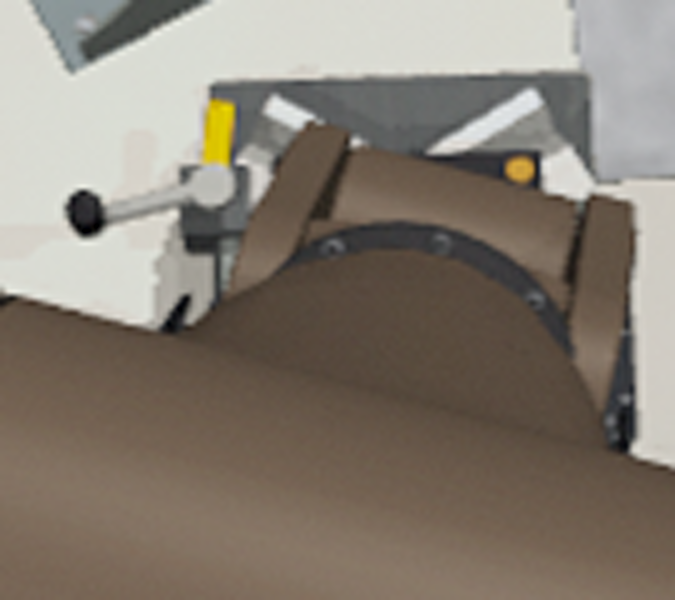

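```bash
python3 - <<'E'
from h import *
st()
for z in(63,60,57):
    w=back('top',[[318.58,183.19]],z)[0];r=rel(np.array([w[0],w[1],S[2]]));print(z,r[:2]-[34,-53])
us=np.array([[323.,220.6],[284.2,222.6]])
for c,u in zip(DOTS[1:],us):
    w=back('scene',u,63)[0];print(rel(np.array([w[0],w[1],S[2]]))[:2]-c[:2])
E
python3 -m pendant '[0,0,0,0,-1]'
```

```text
8.88 [ 483.9 -105.3   42.5] [-3.1415e+00  8.0000e-04  3.0810e+00] F [ 0.45  0.45 -0.31] op 1.0
63 [-18.087  -0.299]
60 [-17.245  -0.561]
57 [-16.402  -0.822]
[-19.47    1.866]
[-20.225   2.658]
t: 9.0
eef_pos: [483.7, -105.3, 42.4]
tcp_rot: [-3.141, 0.001, 3.081]
ft_force: [-0.8, 0.7, 0.1]
opening: 0.999
```

```bash
python3 -m pendant '[-0.006,0,0,0,-1, -0.006,0,0,0,-1, -0.006,0,0,0,-1, -0.006,0,0,0,-1, -0.006,0,0,0,-1, -0.005,0,0,0,-1, -0.005,0,0,0,-1, 0,0,0,0,-1]' && python3 - <<'E'
from h import *
st();e=env.state()['eef_pos'];print('tcp rel',rel(np.array([e[0],e[1],S[2]])))
for c,b in(('scene',(230,160,370,270)),('top',(215,150,350,270))):
    im=env.read_camera(c);D=dots(im,b);print(D)
    if c=='top':
        for d,a in D:
            w=back('top',d,57)[0];r=rel(np.array([w[0],w[1],S[2]]));print(r)
    z=cv2.resize(np.ascontiguousarray(im[b[1]:b[3],b[0]:b[2],::-1]),None,fx=5,fy=5,interpolation=cv2.INTER_CUBIC)
    cv2.imwrite(f'pics/{c}8.png',z)
st()
E
```

```text
t: 10.0
eef_pos: [499.6, -106.2, 42.2]
tcp_rot: [-3.142, 0.0, 3.081]
ft_force: [0.0, -0.5, -0.5]
opening: 1.001
10.0 [ 499.6 -106.2   42.2] [-3.1416e+00  4.0000e-04  3.0810e+00] F [ 0.03 -0.48 -0.51] op 1.001
tcp rel [-82.161   0.227   0.   ]
[(array([327.5, 220. ]), np.int32(10)), (array([289.5       , 222.66666667]), np.int32(6))]
[(array([261. , 175.5]), np.int32(4)), (array([318.5       , 176.61111111]), np.int32(18))]
[40.047 82.027  0.   ]
[ 33.785 -54.317   0.   ]
10.1 [ 499.3 -106.2   42.2] [3.1415e+00 1.0000e-04 3.0811e+00] F [0.73 0.45 0.57] op 1.005
```

View pics/scene8.png

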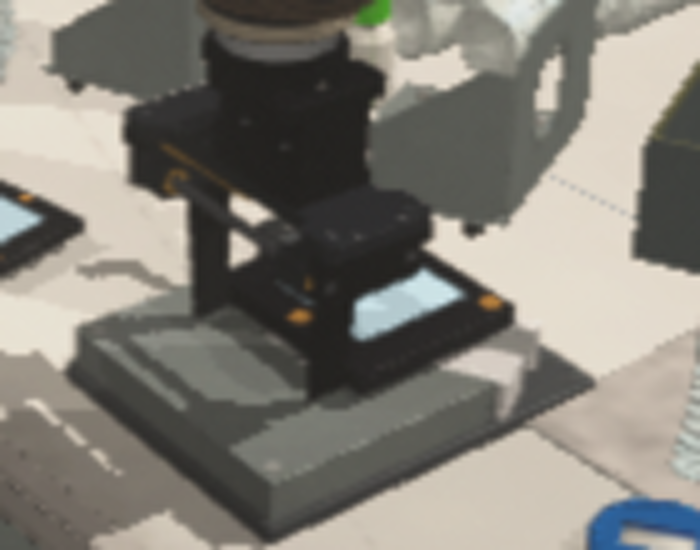

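View pics/top8.png

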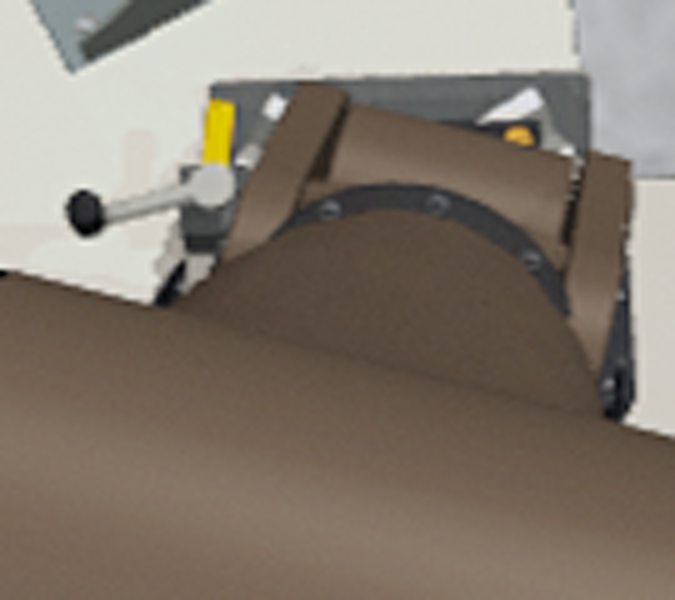

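```bash
python3 -m pendant '[0.03,0,0,0,-1, 0.08,0,-0.05,0,-1, 0.08,-0.05,-0.1,0,0, 0,-0.15,-0.1,0,0.5, 0,-0.12,0,0,1, 0,0,0,0,1]' && python3 - <<'E'
from h import *
st()
for c,b in(('scene',(230,160,370,270)),('top',(215,150,350,270))):
    im=env.read_camera(c);D=dots(im,b);print(D)
    z=cv2.resize(np.ascontiguousarray(im[b[1]:b[3],b[0]:b[2],::-1]),None,fx=5,fy=5,interpolation=cv2.INTER_CUBIC)
    cv2.imwrite(f'pics/{c}9.png',z)
    if c=='top':
        D=sorted([d for d,a in D if a>10],key=lambda d:d[1]);D=[*sorted(D[:2],key=lambda d:d[0]),D[2]]
        for zz in(29.3,33,36):
            m,e=mirpose(np.array(D),zz);print(zz,rel(m),e)
E
```

```text
t: 10.85
eef_pos: [415.4, -223.6, 137.1]
tcp_rot: [-3.141, 0.001, 3.078]
ft_force: [-0.1, 0.6, -1.1]
opening: 0.639
10.85 [ 415.4 -223.6  137.1] [-3.1408e+00  1.1000e-03  3.0775e+00] F [-0.15  0.64 -1.12] op 0.639
[(array([327.5, 220. ]), np.int32(10)), (array([289.72727273, 222.81818182]), np.int32(11))]
[(array([261. , 175.5]), np.int32(4)), (array([318.23076923, 177.30769231]), np.int32(26)), (array([273.34615385, 178.53846154]), np.int32(26)), (array([297.10714286, 215.96428571]), np.int32(28))]
29.3 [-1.968 -0.431  0.002] 0.12379980674376156
33 [-2.946e+00 -2.840e-01  2.000e-03] 0.052133541495436475
36 [-3.74e+00 -1.65e-01  2.00e-03] 0.06550253048237664
```

View pics/scene9.png

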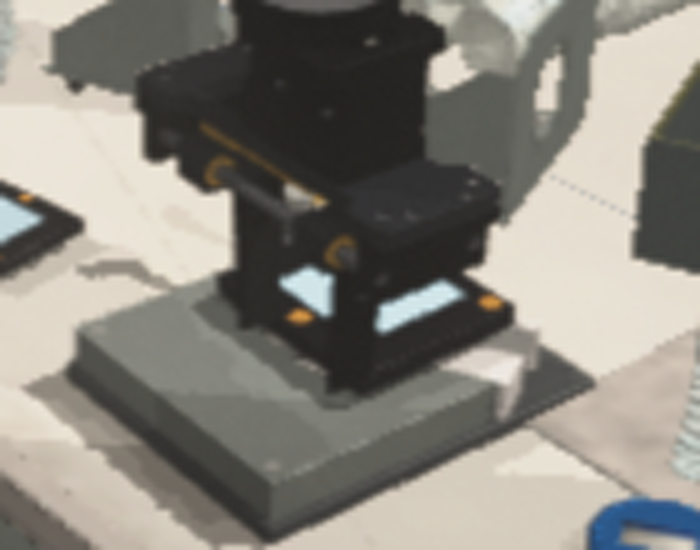

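View pics/top9.png

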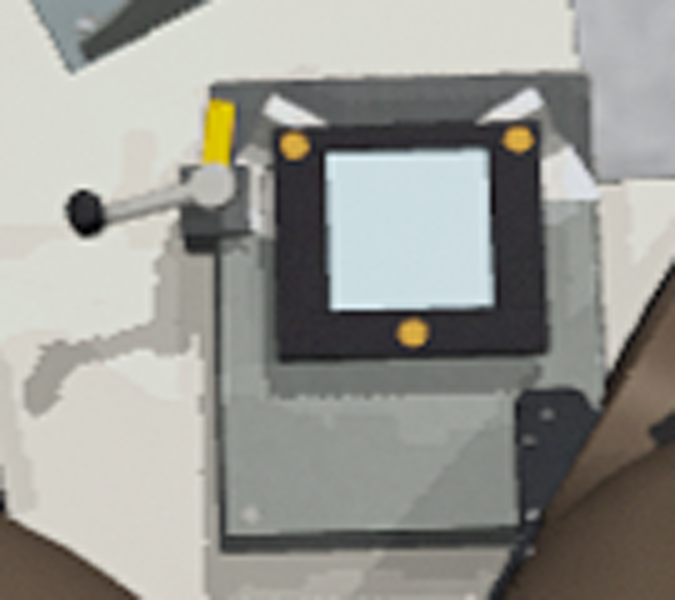

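```bash
python3 - <<'E'
from h import *
def tri(t,s):
    def f(P): return np.r_[(proj('top',P[None])[0]-t),(proj('scene',P[None])[0]-s)]
    r=least_squares(f,[550,-110,60]);return r.x,r.fun
for n,t,s in(('R0',(318.26,198.59),(312.78,224.56)),('B0',(298.11,238.48),(274,227)),('R0a',(323.72,198.4),(315.8,226.5)),('B0a',(302.875,238.17),(276.6,228.9)),('L0a',(278.44,200.08),(290.5,209.7)),
 ('R1',(318.23,177.31),(327.5,220)),('B1',(297.107,215.964),(289.727,222.818))):
    x,e=tri(np.array(t),np.array(s));print(n,x.round(1),rel(np.array([x[0],x[1],S[2]]))[:2],e.round(2))
E
```

```text
R0 [ 556.8 -160.8   63.7] [-21.777 -50.764] [-0.06  0.1   0.13 -0.03]
B0 [ 466.9 -105.1   64.6] [-114.894   -0.612] [-0.05  0.09  0.12 -0.02]
R0a [ 555.9 -173.4   64.3] [-21.907 -63.388] [-0.09  0.15  0.19 -0.04]
B0a [ 466.7 -116.    64.3] [-114.429  -11.545] [-0.06  0.1   0.14 -0.02]
L0a [560.6 -67.7  65.3] [-23.626  42.4  ] [-0.12  0.21  0.28 -0.06]
R1 [ 609.  -166.2   60.2] [ 30.695 -53.03 ] [-0.12  0.19  0.25 -0.06]
B1 [ 521.  -108.    57.3] [-60.649  -0.292] [-0.07  0.11  0.15 -0.03]
```

```bash
python3 -c "
from h import *
plan([stw(33,-52,110),stw(33,-52,66)],yaw=3.081)"
```

```text
(np.float64(611.4), np.float64(-165.3), np.float64(110.0)) total [-0.4811  0.1687  0.0664] n 4 each [-0.1203  0.0422  0.0166]
(np.float64(611.4), np.float64(-165.3), np.float64(66.0)) total [0.   0.   0.11] n 1 each [0.   0.   0.11]
```

```bash
python3 -m pendant '[-0.1203,0.042,0,0,1, -0.1203,0.042,0.02,0,1, -0.1203,0.042,0.02,0,1, -0.1203,0.042,0.026,0,1, 0,0,0,0,1, 0,0,0.05,0,1, 0,0,0.05,0,1, 0,0,0,0,1]' && python3 - <<'E'
from h import *
st();plan([stw(33,-52,66)]);e=env.state()['eef_pos'];print('tcp rel',rel(np.array([e[0],e[1],S[2]])))
c='scene';b=(230,140,370,270)
im=env.read_camera(c);z=cv2.resize(np.ascontiguousarray(im[b[1]:b[3],b[0]:b[2],::-1]),None,fx=4.6,fy=4.6,interpolation=cv2.INTER_CUBIC)
cv2.imwrite(f'pics/{c}10.png',z)
E
```

```text
t: 11.95
eef_pos: [610.8, -164.8, 69.3]
tcp_rot: [3.14, -0.003, 3.082]
ft_force: [0.0, 1.1, 0.2]
opening: 0.005
11.95 [ 610.8 -164.8   69.3] [ 3.1404 -0.0034  3.0818] F [0.   1.06 0.15] op 0.005
(np.float64(611.4), np.float64(-165.3), np.float64(66.0)) total [-0.0015 -0.0013  0.0081] n 1 each [-0.0015 -0.0013  0.0081]
tcp rel [ 32.42  -51.473   0.   ]
```

View pics/scene10.png

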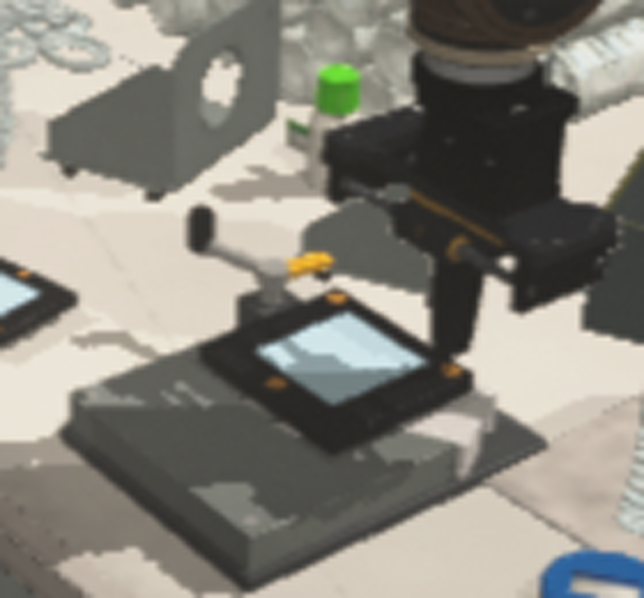

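```bash
python3 -m pendant '[0,0,0.012,0,1, 0,0,0.006,0,1, 0,0,0.003,0,1, 0,0,0.003,0,1, 0,0,0.003,0,1, 0,0,0,0,1]'; python3 -m pendant '[0,0,0.003,0,1, 0,0,0.003,0,1]'
```

```text
t: 12.75
eef_pos: [612.4, -165.9, 59.6]
tcp_rot: [3.141, -0.0, 3.081]
ft_force: [0.4, 1.0, -0.3]
opening: 0.001
t: 13.0
eef_pos: [613.1, -166.0, 57.9]
tcp_rot: [-3.141, 0.002, 3.081]
ft_force: [3.8, 2.1, 7.5]
opening: 0.01
```

```bash
python3 -m pendant '[0,0,0.003,0,1]'; python3 -m pendant '[0,0,0.003,0,1]';  python3 -m pendant '[0,0,0,0,1]'; python3 - <<'E'
from h import *
st()
c='scene';b=(230,140,370,270)
im=env.read_camera(c);print(dots(im,b));z=cv2.resize(np.ascontiguousarray(im[b[1]:b[3],b[0]:b[2],::-1]),None,fx=4.6,fy=4.6,interpolation=cv2.INTER_CUBIC)
cv2.imwrite(f'pics/{c}11.png',z)
E
```

```text
t: 13.12
eef_pos: [613.6, -166.0, 57.2]
tcp_rot: [-3.141, 0.003, 3.081]
ft_force: [2.5, 1.9, 11.5]
opening: 0.005
t: 13.25
eef_pos: [614.2, -166.0, 56.5]
tcp_rot: [-3.141, 0.005, 3.081]
ft_force: [3.5, 3.6, 14.8]
opening: 0.005
t: 13.38
eef_pos: [614.3, -165.9, 56.4]
tcp_rot: [-3.141, 0.005, 3.081]
ft_force: [5.7, 3.3, 9.9]
opening: 0.006
13.38 [ 614.3 -165.9   56.4] [-3.141   0.0051  3.0809] F [5.74 3.29 9.92] op 0.006
[(array([297.11111111, 196.86111111]), np.int32(36)), (array([303.28571429, 204.42857143]), np.int32(7))]
```

View pics/scene11.png

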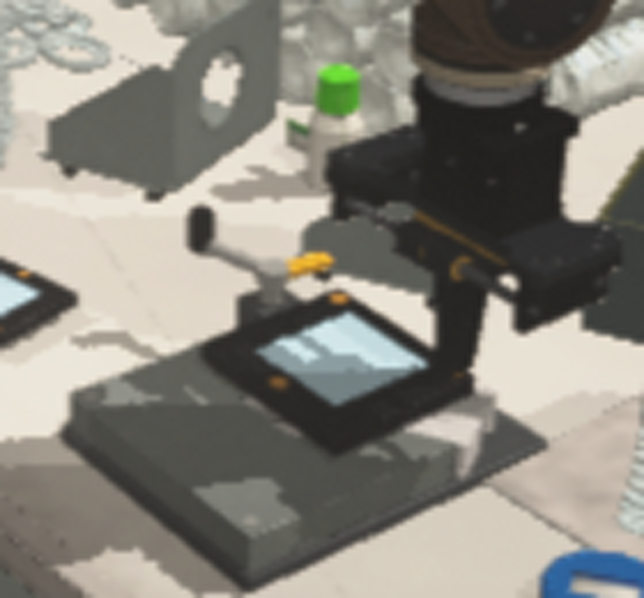

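```bash
python3 -m pendant '[0,0,0.004,0,1, 0,0,0.003,0,1]'; python3 -m pendant '[0,0,0,0,1]'; python3 -m pendant '[0,0,-0.01,0,1,0,0,-0.04,0,1,0,0,-0.06,0,1]'; python3 -c "
from h import *
st();plan([stw(34.5,57,98),stw(34.5,57,66)],yaw=3.081)"
```

```text
t: 13.68
eef_pos: [615.1, -166.0, 55.5]
tcp_rot: [-3.141, 0.007, 3.081]
ft_force: [0.3, 6.3, 34.2]
opening: 0.007
t: 13.8
eef_pos: [615.0, -166.0, 55.5]
tcp_rot: [-3.14, 0.007, 3.081]
ft_force: [1.5, 6.6, 25.7]
opening: 0.007
t: 14.18
eef_pos: [611.9, -165.9, 96.4]
tcp_rot: [3.141, -0.002, 3.081]
ft_force: [0.4, -0.5, -1.3]
opening: 0.004
14.18 [ 611.9 -165.9   96.4] [ 3.1410e+00 -1.6000e-03  3.0809e+00] F [ 0.39 -0.5  -1.34] op 0.004
(np.float64(619.5), np.float64(-56.6), np.float64(98.0)) total [-0.0023  0.2738 -0.0039] n 2 each [-0.0012  0.1369 -0.002 ]
(np.float64(619.5), np.float64(-56.6), np.float64(66.0)) total [0.   0.   0.08] n 1 each [0.   0.   0.08]
```

```bash
python3 -m pendant '[-0.001,0.137,0,0,1, -0.001,0.137,0,0,1, 0,0,0,0,1, 0,0,0.04,0,1, 0,0,0.03,0,1, 0,0,0.005,0,1, 0,0,0.004,0,1]' ; python3 - <<'E'
from h import *
st();e=env.state()['eef_pos'];print('tcp rel',rel(np.array([e[0],e[1],S[2]])))
c='scene';b=(230,140,370,270)
im=env.read_camera(c);print(dots(im,b));z=cv2.resize(np.ascontiguousarray(im[b[1]:b[3],b[0]:b[2],::-1]),None,fx=4.6,fy=4.6,interpolation=cv2.INTER_CUBIC)
cv2.imwrite(f'pics/{c}12.png',z)
E
```

```text
t: 15.05
eef_pos: [619.8, -57.2, 64.1]
tcp_rot: [3.141, -0.0, 3.08]
ft_force: [0.4, -0.6, -0.4]
opening: 0.009
15.05 [619.8 -57.2  64.1] [ 3.1415e+00 -4.0000e-04  3.0801e+00] F [ 0.37 -0.64 -0.43] op 0.009
tcp rel [34.853 56.399  0.   ]
[(array([295.60869565, 197.04347826]), np.int32(23)), (array([303.5, 204.5]), np.int32(4)), (array([328.22222222, 220.44444444]), np.int32(9)), (array([290.5, 222.5]), np.int32(8))]
```

View pics/scene12.png

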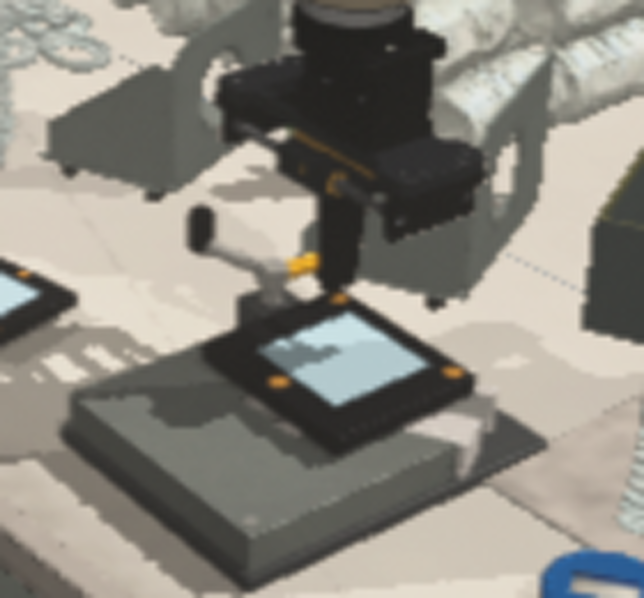

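```bash
python3 -m pendant '[0,0,0.008,0,1, 0,0,0.004,0,1, 0,0,0.003,0,1, 0,0,0.003,0,1]'; python3 -m pendant '[0,0,0.003,0,1, 0,0,0.003,0,1]'; python3 -m pendant '[0,0,0,0,1]'
```

```text
t: 15.6
eef_pos: [619.9, -56.5, 57.3]
tcp_rot: [3.142, 0.0, 3.081]
ft_force: [-0.1, 0.3, 1.6]
opening: 0.006
t: 15.85
eef_pos: [620.7, -56.7, 55.9]
tcp_rot: [-3.141, 0.002, 3.081]
ft_force: [-0.8, -1.0, 14.3]
opening: 0.004
t: 15.98
eef_pos: [620.7, -56.8, 56.0]
tcp_rot: [-3.141, 0.003, 3.081]
ft_force: [0.3, 0.6, 8.6]
opening: 0.006
```

```bash
python3 -m pendant '[0,0,0.003,0,1, 0,0,0.003,0,1]'; python3 -m pendant '[0,0,0.003,0,1, 0,0,0,0,1]'; python3 -m pendant '[0,0,-0.01,0,1, 0,0,-0.05,0,1, 0,0,-0.06,0,1]'; python3 - <<'E'
from h import *
st();plan([stw(-62,2,105),stw(-62,2,66)],yaw=3.081)
b=(230,140,370,270);im=env.read_camera('scene');print(dots(im,b))
E
```

```text
t: 16.23
eef_pos: [621.0, -56.7, 55.4]
tcp_rot: [-3.141, 0.004, 3.081]
ft_force: [-7.0, 2.2, 34.9]
opening: 0.006
t: 16.48
eef_pos: [621.2, -56.7, 55.2]
tcp_rot: [-3.141, 0.005, 3.081]
ft_force: [-8.2, 1.4, 36.3]
opening: 0.007
t: 16.85
eef_pos: [619.5, -56.5, 99.3]
tcp_rot: [3.141, -0.001, 3.081]
ft_force: [0.0, 0.6, 0.3]
opening: 0.006
16.85 [619.5 -56.5  99.3] [ 3.1413e+00 -1.3000e-03  3.0810e+00] F [0.   0.55 0.3 ] op 0.006
(np.float64(519.8), np.float64(-105.7), np.float64(105.0)) total [ 0.2412 -0.1378 -0.0142] n 2 each [ 0.1206 -0.0689 -0.0071]
(np.float64(519.8), np.float64(-105.7), np.float64(66.0)) total [0.     0.     0.0975] n 1 each [0.     0.     0.0975]
[(array([297.14285714, 196.8       ]), np.int32(35)), (array([303.5, 204.5]), np.int32(8)), (array([328.5, 220.5]), np.int32(8)), (array([290.5, 222.5]), np.int32(8))]
```

```bash
python3 -c "
from h import *
plan([(600,-60,150),(430,110,150)],yaw=3.081)"
```

```text
(600, -60, 150) total [ 0.0514 -0.0113 -0.1185] n 1 each [ 0.0514 -0.0113 -0.1185]
(430, 110, 150) total [0.45   0.3985 0.    ] n 4 each [0.1125 0.0996 0.    ]
```

```bash
python3 -m pendant '[0.03,-0.01,-0.12,0,1, 0.11,0.1,0,0,1, 0.11,0.1,0,0,1, 0.11,0.1,0,0,1, 0.11,0.1,0,0,1, 0,0,0,0,1]'; python3 - <<'E'
from h import *
st()
DD={}
for c,b in(('scene',(230,160,370,270)),('top',(215,150,350,270))):
    im=env.read_camera(c);D=dots(im,b);print(D);DD[c]=[d for d,a in D]
    z=cv2.resize(np.ascontiguousarray(im[b[1]:b[3],b[0]:b[2],::-1]),None,fx=5,fy=5,interpolation=cv2.INTER_CUBIC)
    cv2.imwrite(f'pics/{c}13.png',z)
    if c=='top':
        D=sorted([d for d,a in D if a>10],key=lambda d:d[1]);D=[*sorted(D[:2],key=lambda d:d[0]),D[2]]
        for zz in(29.3,33,36):
            m,e=mirpose(np.array(D),zz);print(zz,rel(m),e)
def tri(t,s):
    def f(P): return np.r_[(proj('top',P[None])[0]-t),(proj('scene',P[None])[0]-s)]
    r=least_squares(f,[550,-110,60]);return r.x,r.fun
for t in D:
    for s in DD['scene']:
        x,e=tri(t,s)
        if np.abs(e).max()<.6: print(t,s,x.round(1),rel(np.array([x[0],x[1],S[2]]))[:2],e.round(2))
E
```

```text
t: 17.65
eef_pos: [439.0, 112.4, 147.2]
tcp_rot: [-3.142, -0.001, 3.085]
ft_force: [0.3, -0.7, 0.7]
opening: 0.007
17.65 [439.  112.4 147.2] [-3.1416e+00 -1.3000e-03  3.0846e+00] F [ 0.25 -0.72  0.66] op 0.007
[(array([297.        , 196.83783784]), np.int32(37)), (array([303.28571429, 204.57142857]), np.int32(7)), (array([328.5, 220.5]), np.int32(8)), (array([290.5, 222.5]), np.int32(8))]
[(array([261. , 175.5]), np.int32(4)), (array([318.        , 176.29166667]), np.int32(24)), (array([273.33333333, 177.875     ]), np.int32(24)), (array([297.        , 214.82608696]), np.int32(23))]
29.3 [ 0.337 -0.242  0.006] 0.15158776520846118
33 [-0.649 -0.096  0.006] 0.19269895593936326
36 [-1.449  0.022  0.006] 0.23646067872070375
[273.33333333 177.875     ] [303.28571429 204.57142857] [617.6 -60.4  57.7] [32.858 53.098] [-0.09  0.15  0.22 -0.05]
[318.         176.29166667] [328.5 220.5] [ 612.7 -166.4   57.1] [ 34.344 -53.   ] [-0.06  0.1   0.13 -0.03]
[297.         214.82608696] [290.5 222.5] [ 523.8 -108.1   57.3] [-57.886  -0.152] [-0.06  0.1   0.13 -0.03]
```

View pics/scene13.png

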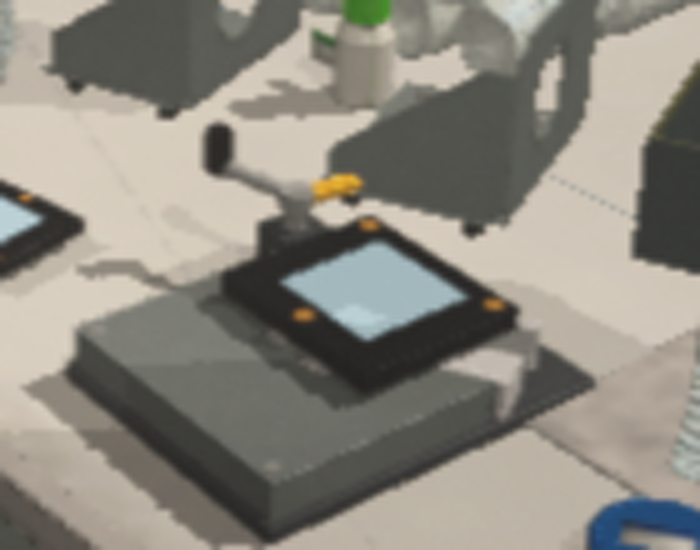

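View pics/top13.png

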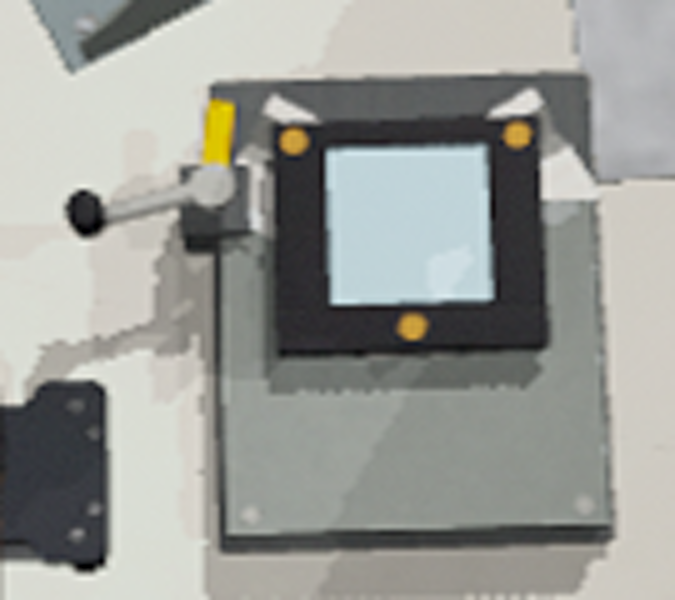

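```bash
python3 - <<'E'
from h import *
im=env.read_camera('top');g=im[180:205,220:245].max(axis=2)<60
n,l,s,c=cv2.connectedComponentsWithStats(g.astype(np.uint8));i=1+s[1:,4].argmax();uv=c[i]+[220,180];print(uv,s[i])
for z in(75,85,90): w=back('top',uv,z)[0];r=rel(np.array([*w[:2],S[2]]));print(z,w,r,'q',1.92-np.arctan2(r[1]-92,r[0]-10),np.hypot(r[1]-92,r[0]-10))
for cc in('top','scene'):
    env.read_camera(cc)
    for d in env.landmark_of('keeper_knob',cc):
        r=rel(np.array([*d['xyz'][:2],S[2]]));print(cc,np.round(d['xyz'],1),r,'q',1.92-np.arctan2(r[1]-92,r[0]-10))
E
```

```text
[231.73333333 192.31111111] [ 9  8  7  9 45]
75 [586.4521733   38.55001634  75.        ] [ -4.219 149.98    0.   ] q 0.10871025051877714 59.69807669431235
85 [583.74368424  37.75680243  85.        ] [ -6.874 149.024   0.   ] q 0.061502929239969806 59.46821379527049
90 [582.38943972  37.36019548  90.        ] [ -8.202 148.546   0.   ] q 0.03778069028877651 59.40339148567192
top [584.3  35.8  91. ] [ -6.2   147.105   0.   ] q 0.06327504720954513
scene [586.9  41.6  88.3] [ -3.956 153.051   0.   ] q 0.12446937757253118
```

```bash
python3 -c "
from h import *
plan([stw(-6.5,152,125),stw(-6.5,152,72)],yaw=3.081)"
```

```text
(np.float64(584.3), np.float64(40.7), np.float64(125.0)) total [-0.365  -0.151   0.0551] n 3 each [-0.1217 -0.0503  0.0184]
(np.float64(584.3), np.float64(40.7), np.float64(72.0)) total [0.     0.     0.1325] n 1 each [0.     0.     0.1325]
```

```bash
python3 -m pendant '[-0.12,-0.05,0.018,0,-0.26, -0.12,-0.05,0.018,0,-0.26, -0.12,-0.05,0.018,0,-0.26, 0,0,0,0,-0.26, 0,0,0,0,-0.26]'; python3 - <<'E'
from h import *
st();plan([stw(-6.5,152,125),stw(-6.5,152,72)])
b=(210,110,350,240);im=env.read_camera('scene');z=cv2.resize(np.ascontiguousarray(im[b[1]:b[3],b[0]:b[2],::-1]),None,fx=4.6,fy=4.6,interpolation=cv2.INTER_CUBIC)
cv2.imwrite(f'pics/scene14.png',z)
E
```

```text
t: 18.62
eef_pos: [581.2, 41.5, 125.2]
tcp_rot: [3.141, -0.001, 3.08]
ft_force: [-0.8, -0.2, 0.3]
opening: 0.478
18.62 [581.2  41.5 125.2] [ 3.1415e+00 -1.4000e-03  3.0800e+00] F [-0.85 -0.23  0.33] op 0.478
(np.float64(584.3), np.float64(40.7), np.float64(125.0)) total [-0.0079 -0.0015  0.0004] n 1 each [-0.0079 -0.0015  0.0004]
(np.float64(584.3), np.float64(40.7), np.float64(72.0)) total [0.     0.     0.1325] n 1 each [0.     0.     0.1325]
```

View pics/scene14.png

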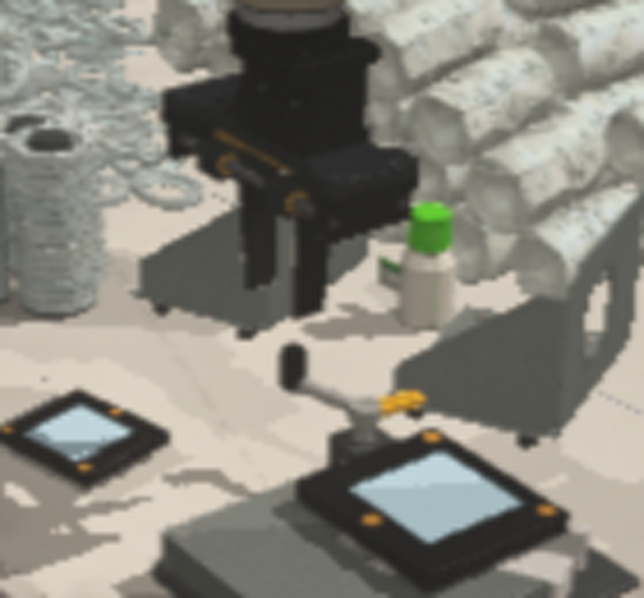

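```bash
python3 -c "
from h import *
print(proj('scene',[[584.3,40.7,90],[582.5,37.4,90],[581.2,41.5,125]]), back('scene',[[273.5,186]],89))"
```

```text
[[272.5958934  185.34141434]
 [272.84956728 185.92836614]
 [271.7818551  175.05276673]] [[584.93834798  37.25632533  89.        ]]
```

```bash
python3 -m pendant '[-0.008,-0.003,0,0,-0.26, 0,0,0.06,0,-0.26, 0,0,0.06,0,-0.26, 0,0,0.0125,0,-0.26, 0,0,0,0,-0.26]'; python3 - <<'E'
from h import *
st()
b=(210,110,350,240);im=env.read_camera('scene');z=cv2.resize(np.ascontiguousarray(im[b[1]:b[3],b[0]:b[2],::-1]),None,fx=4.6,fy=4.6,interpolation=cv2.INTER_CUBIC)
cv2.imwrite(f'pics/scene15.png',z)
E
```

```text
t: 19.3
eef_pos: [584.9, 40.7, 73.2]
tcp_rot: [3.142, 0.0, 3.081]
ft_force: [0.1, 0.1, -0.3]
opening: 0.632
19.3 [584.9  40.7  73.2] [3.1415e+00 3.0000e-04 3.0813e+00] F [ 0.12  0.12 -0.29] op 0.632
```

View pics/scene15.png

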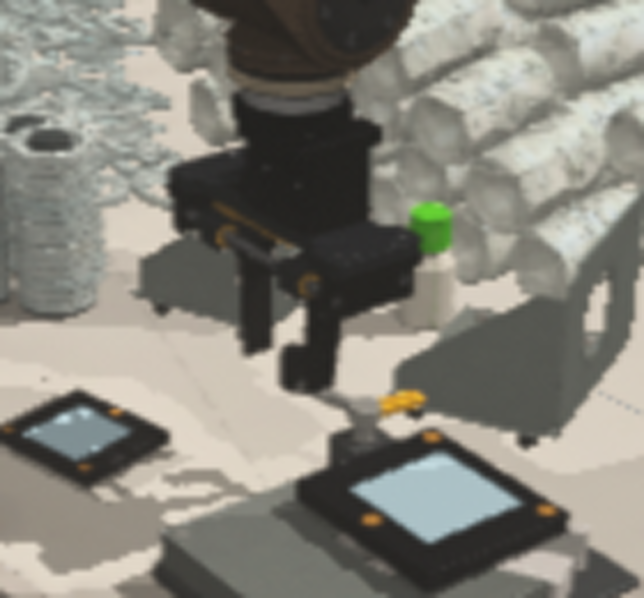

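```bash
python3 -m pendant '[0,0,0,0,1, 0,0,0,0,1, 0,0,0,0,1, 0,0,0,0,1, 0,0,0,0,1, 0,0,0,0,1]'; python3 - <<'E'
from h import *
st();e=env.state()['eef_pos'];print(rel(np.array([*e[:2],S[2]])))
b=(210,110,350,240);im=env.read_camera('scene');z=cv2.resize(np.ascontiguousarray(im[b[1]:b[3],b[0]:b[2],::-1]),None,fx=4.6,fy=4.6,interpolation=cv2.INTER_CUBIC)
cv2.imwrite(f'pics/scene16.png',z)
E
```

```text
t: 20.1
eef_pos: [585.4, 39.1, 72.7]
tcp_rot: [-3.14, 0.001, 3.081]
ft_force: [1.5, -11.1, -1.1]
opening: 0.183
20.1 [585.4  39.1  72.7] [-3.1400e+00  1.2000e-03  3.0813e+00] F [  1.46 -11.07  -1.06] op 0.183
[ -5.276 150.459   0.   ]
```

View pics/scene16.png

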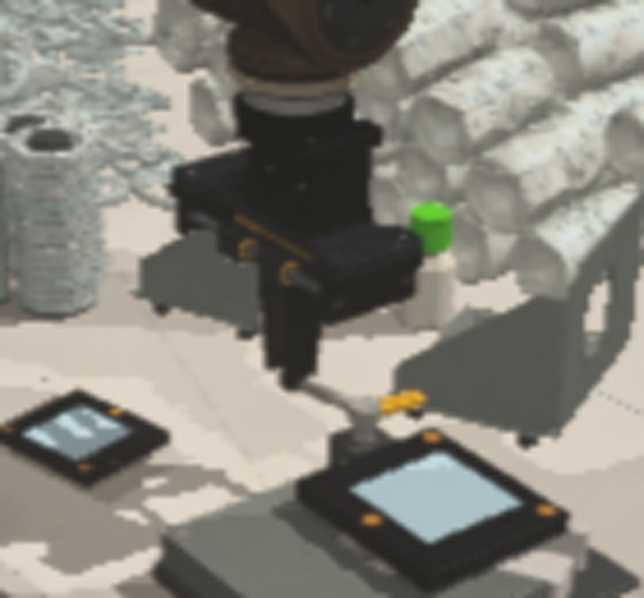

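```bash
python3 -c "
import numpy as np
p=np.array([-5.5,151.8]);C=np.array([10,92.6])
for a in np.linspace(1.84,.37,11)[1:]:
    w=C+60*np.array([np.cos(a),np.sin(a)]);d=(w-p)/400;print(round(a,3),w.round(1),np.round([-d[0],d[1]],4));p=w
"
```

```text
1.693 [  2.7 152.2] [-0.0205  0.0009]
1.546 [ 11.5 152.6] [-0.022   0.0011]
1.399 [ 20.3 151.7] [-0.0219 -0.0022]
1.252 [ 28.8 149.6] [-0.0214 -0.0053]
1.105 [ 36.9 146.2] [-0.0204 -0.0084]
0.958 [ 44.5 141.7] [-0.0189 -0.0113]
0.811 [ 51.3 136.1] [-0.017 -0.014]
0.664 [ 57.3 129.6] [-0.0148 -0.0163]
0.517 [ 62.2 122.3] [-0.0123 -0.0183]
0.37 [ 65.9 114.3] [-0.0095 -0.0199]
```

```bash
python3 -m pendant '[-0.0205,-0.001,0,0,1, -0.022,0.001,0,0,1, -0.022,-0.002,0,0,1, -0.0214,-0.0053,0,0,1]'; python3 -c "
from h import *
st();e=env.state()['eef_pos'];print(rel(np.array([*e[:2],S[2]])))"
```

```text
t: 20.65
eef_pos: [618.4, 36.2, 72.7]
tcp_rot: [3.14, -0.002, 3.08]
ft_force: [-3.6, 4.9, 3.2]
opening: 0.182
20.65 [618.4  36.2  72.7] [ 3.1404e+00 -2.0000e-03  3.0802e+00] F [-3.61  4.88  3.25] op 0.182
[ 27.817 149.605   0.   ]
```

```bash
python3 -m pendant '[-0.0204,-0.0084,0,0,1, -0.019,-0.0113,0,0,1, -0.017,-0.014,0,0,1, -0.0148,-0.0163,0,0,1]'; python3 - <<'E'
from h import *
st();e=env.state()['eef_pos'];print(rel(np.array([*e[:2],S[2]])))
b=(210,110,350,240);im=env.read_camera('scene');z=cv2.resize(np.ascontiguousarray(im[b[1]:b[3],b[0]:b[2],::-1]),None,fx=4.6,fy=4.6,interpolation=cv2.INTER_CUBIC)
cv2.imwrite(f'pics/scene17.png',z)
E
```

```text
t: 21.15
eef_pos: [649.6, 17.2, 73.0]
tcp_rot: [3.136, 0.008, 3.079]
ft_force: [18.8, 26.2, -8.2]
opening: 0.182
21.15 [649.6  17.2  73. ] [3.1364 0.0076 3.0794] F [18.79 26.23 -8.19] op 0.182
[ 60.082 132.482   0.   ]
```

View pics/scene17.png

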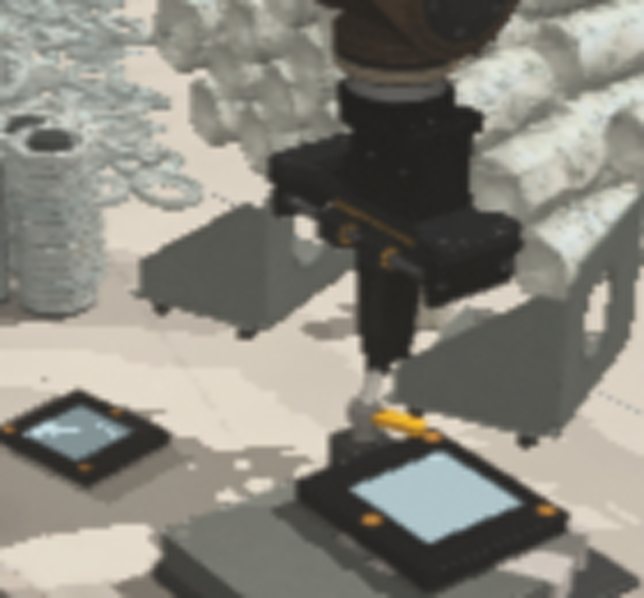

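```bash
python3 -m pendant '[-0.008,0.006,0,0,1, 0,0,0,0,1]'; python3 -c "
from h import *
st();e=env.state()['eef_pos'];print(rel(np.array([*e[:2],S[2]])))"
```

```text
t: 21.45
eef_pos: [650.2, 17.2, 72.8]
tcp_rot: [3.14, 0.001, 3.081]
ft_force: [4.3, 8.9, -0.1]
opening: 0.178
21.45 [650.2  17.2  72.8] [3.1400e+00 1.4000e-03 3.0806e+00] F [ 4.26  8.89 -0.11] op 0.178
[ 60.733 132.569   0.   ]
```

```bash
python3 -m pendant '[-0.0125,-0.0185,0,0,1, 0,0,0,0,1]'; python3 -m pendant '[-0.0097,-0.0195,0,0,1, 0,0,0,0,1]';python3 - <<'E'
from h import *
st();e=env.state()['eef_pos'];print(rel(np.array([*e[:2],S[2]])))
b=(210,110,350,240);im=env.read_camera('scene');z=cv2.resize(np.ascontiguousarray(im[b[1]:b[3],b[0]:b[2],::-1]),None,fx=4.6,fy=4.6,interpolation=cv2.INTER_CUBIC)
cv2.imwrite(f'pics/scene18.png',z)
E
```

```text
t: 21.7
eef_pos: [656.8, 9.6, 72.9]
tcp_rot: [3.139, 0.006, 3.08]
ft_force: [13.1, 10.4, -4.8]
opening: 0.181
t: 21.95
eef_pos: [661.6, 1.7, 73.1]
tcp_rot: [3.139, 0.01, 3.079]
ft_force: [20.1, 12.1, -10.4]
opening: 0.18
21.95 [661.6   1.7  73.1] [3.1388 0.0097 3.0795] F [ 20.08  12.15 -10.36] op 0.18
[ 73.055 117.727   0.   ]
```

View pics/scene18.png

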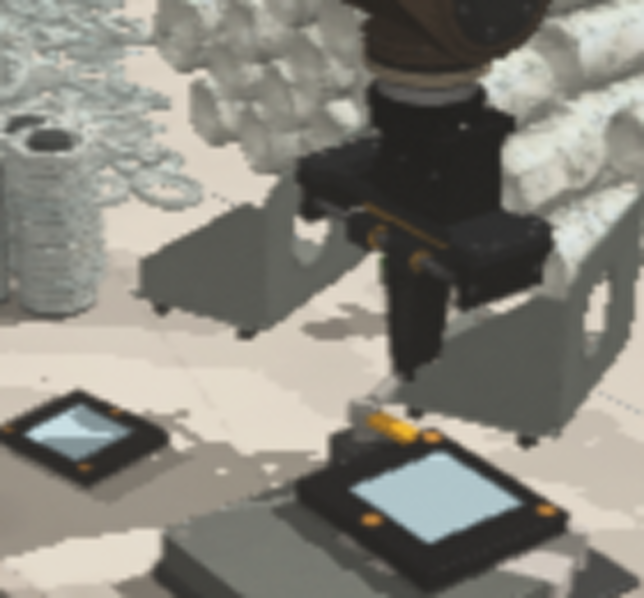

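```bash
python3 -m pendant '[-0.0075,-0.0055,0,0,1, 0,0,0,0,1]'; python3 -m pendant '[0,0,0,0,0.3, 0,0,0,0,0.3, 0,0,0,0,0.3, 0,0,0,0,0.3]'; python3 - <<'E'
from h import *
st();e=env.state()['eef_pos'];print(rel(np.array([*e[:2],S[2]])))
b=(210,110,350,240);im=env.read_camera('scene');z=cv2.resize(np.ascontiguousarray(im[b[1]:b[3],b[0]:b[2],::-1]),None,fx=4.6,fy=4.6,interpolation=cv2.INTER_CUBIC)
cv2.imwrite(f'pics/scene19.png',z)
E
```

```text
t: 22.25
eef_pos: [663.2, -0.8, 72.9]
tcp_rot: [3.139, 0.007, 3.08]
ft_force: [14.7, 9.1, -6.2]
opening: 0.173
t: 22.75
eef_pos: [660.2, -2.2, 72.7]
tcp_rot: [3.142, -0.0, 3.081]
ft_force: [0.6, 0.2, 0.1]
opening: 0.349
22.75 [660.2  -2.2  72.7] [ 3.1416e+00 -2.0000e-04  3.0809e+00] F [0.59 0.17 0.11] op 0.349
[ 71.856 113.78    0.   ]
```

View pics/scene19.png

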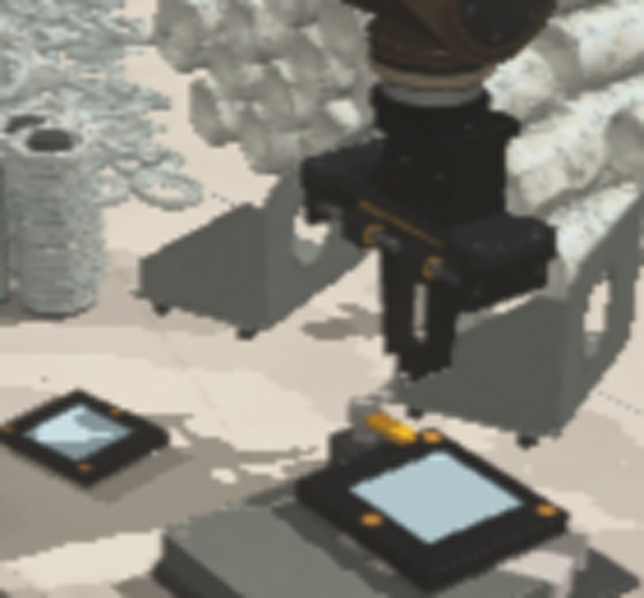

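```bash
python3 -m pendant '[0,0,-0.03,0,0.3, 0,0,-0.06,0,0.3, 0,0,-0.1,0,0.3, 0.05,0.05,-0.02,0,0.3, 0.13,0.08,0,0,0.3, 0.13,0.08,0,0,0.3, 0.13,0.08,0,0,0.3, 0.12,0.06,0,0,0.3, 0,0,0,0,0.3]'; python3 - <<'E'
from h import *
st()
DD={}
for c,b in(('scene',(230,160,370,270)),('top',(215,150,350,270))):
    im=env.read_camera(c);D=dots(im,b);print(D);DD[c]=[d for d,a in D]
    z=cv2.resize(np.ascontiguousarray(im[b[1]:b[3],b[0]:b[2],::-1]),None,fx=5,fy=5,interpolation=cv2.INTER_CUBIC)
    cv2.imwrite(f'pics/{c}20.png',z)
    for d in env.landmark_of('keeper_knob',c):
        r=rel(np.array([*d['xyz'][:2],S[2]]));print(c,np.round(d['xyz'],1),r,'q',1.92-np.arctan2(r[1]-92,r[0]-10),d['confidence'])
    if c=='top':
        cand=[d for d,a in D if a>10];print(len(cand))
def tri(t,s):
    def f(P): return np.r_[(proj('top',P[None])[0]-t),(proj('scene',P[None])[0]-s)]
    r=least_squares(f,[550,-110,60]);return r.x,r.fun
for t in DD['top']:
    for s in DD['scene']:
        x,e=tri(t,s)
        if np.abs(e).max()<.6: print(t,s,x.round(1),rel(np.array([x[0],x[1],S[2]]))[:2],e.round(2))
E
```

```text
t: 23.92
eef_pos: [442.7, 152.6, 157.8]
tcp_rot: [3.141, 0.0, 3.084]
ft_force: [-0.3, -0.3, 0.7]
opening: 0.346
23.93 [442.7 152.6 157.8] [3.1413e+00 2.0000e-04 3.0838e+00] F [-0.28 -0.28  0.74] op 0.346
[(array([294.73684211, 202.42105263]), np.int32(38)), (array([303.28571429, 204.57142857]), np.int32(7)), (array([328.5, 220.5]), np.int32(8)), (array([290.5, 222.5]), np.int32(8))]
scene [655.2   2.2  86.2] [ 66.604 117.86    0.   ] q 1.4914574729880616 0.66
[(array([318.        , 176.29166667]), np.int32(24)), (array([273.33333333, 177.875     ]), np.int32(24)), (array([270.5, 183. ]), np.int32(4)), (array([273.77777778, 186.33333333]), np.int32(9)), (array([297. , 214.8]), np.int32(25))]
top [ 6.531e+02 -6.000e-01  9.290e+01] [ 64.678 114.938   0.   ] q 1.5227881052420746 0.64
3
[318.         176.29166667] [328.5 220.5] [ 612.7 -166.4   57.1] [ 34.344 -53.   ] [-0.06  0.1   0.13 -0.03]
[273.33333333 177.875     ] [303.28571429 204.57142857] [617.6 -60.4  57.7] [32.858 53.098] [-0.09  0.15  0.22 -0.05]
[297.  214.8] [290.5 222.5] [ 523.8 -108.    57.2] [-57.839  -0.143] [-0.06  0.11  0.14 -0.03]
```

View pics/scene20.png

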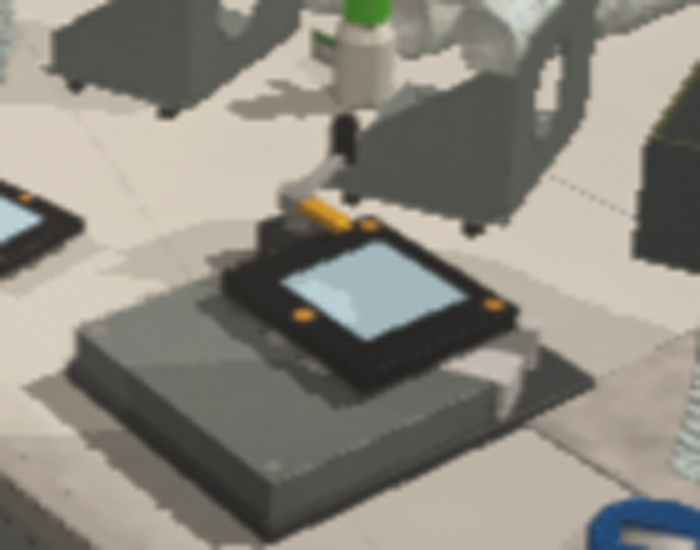

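View pics/top20.png

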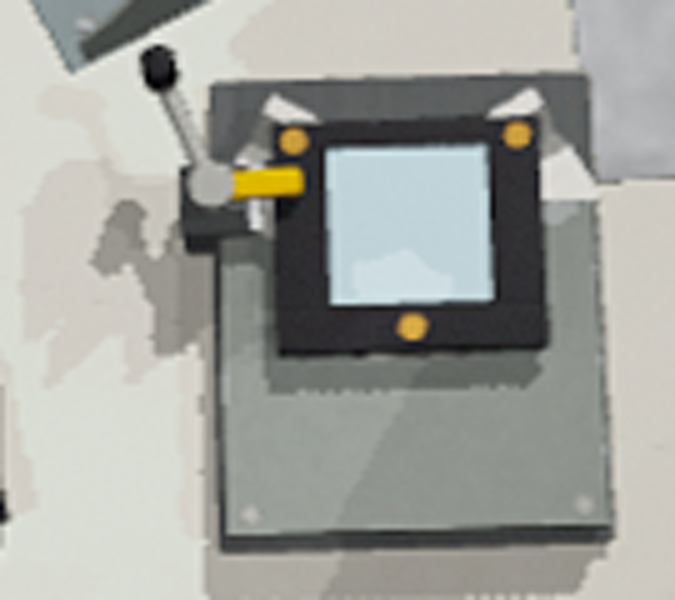

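```bash
python3 -c "
from h import *
st();print(env.job_done())"
```

```text
24.12 [446.3 150.9 157.1] [3.1413e+00 1.3000e-03 3.0804e+00] F [0.34 0.27 0.4 ] op 0.349
the job is handed in; nothing more can be done
None
```

The mirror is seated on its stand with the keeper's yellow bar across its left rim. I handed the job in at 24 s; the system gave no verdict.

**What I did**
- I nudged the mirror about 11 mm sideways by its right frame edge.
- I pushed it about 55 mm forward with two open fingers on the rear edge. It then sat about 3 mm short, with the rear foot down and the right front still about 3 mm high.
- I pressed the right and then the left brass dot, up to about 35 N each, until the frame stopped going down.
- I gripped the knob, swung the keeper round, let go and moved clear.

**Last checks**
- **Mirror position:** it was about 0.3 mm from the stand's origin in x and y, with yaw error between 0.006 and 0.014 rad. My estimate of the stand's own position is good to about 1.5 mm.
- **Mirror height:** all three dots were about 7 mm lower than on the deck, where 6.7 mm is expected, and level to within about 1 mm. They had not moved after the keeper swing.
- **Keeper:** it stands at about 1.49 rad in the scene camera and 1.52 rad in the top camera, and the bar shows across the rim in both.
- **Robot:** it was clear of everything with no force on the tool. I never aimed a contact at the glass or worked near the grease tin, ring stack or loose ring. I did not re-measure those three at the end.

**Not verified or not as planned**
- The force each groove block carries can't be measured; I inferred it from the heights and from the firm stop under pressing. I did not press the rear dot.
- During the keeper swing the knob's path came out about 4 mm wider than planned. The side force rose to about 32 N before I corrected it.

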